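# Clear the climbing-gear bench: lean the washed tools in the mug and put the light out

### The job

The climbing gear is washed, so clear the bench for the night: lower the two long tools into the tall steel mug (do not drop them in) so that, with the mug's handle pointing at you, the nut tool stands handle up leaning on the left side of the rim and the brush stands bristles up leaning on the right side, leaving the mug's handle clear. Lay the cam in the upper grey tray. Last of all switch the headlamp off by pressing down the raised half of its rocker; keep the mug standing and leave the bowl and the other gear where they are.

Things in the scene. Friction and masses are not known exactly. Their poses are not given: they have to be found in the camera images.
- mug: Tall steel mug, loose, 0.45 kg: outer diameter 92, inner 84 (81 across its faint facets), height 105, inner floor 6 above its underside. Origin at the centre of the underside, z up. The loop handle sticks out towards -x to 84 mm from the axis (heights 25 to 95). With the handle pointing at you, left is the mug's +y side and right its -y side.
- mug_rim (a point): Centre of the mug's mouth, 105 above its underside.
- nut_tool: Steel climbing nut tool, 200 long, 0.09 kg; starts with its hooked tip in the blue bowl, handle leaning out over the rim, 22 degrees above level. Origin on its axis at mid-length; x runs from the tip (-100) to the handle end (+100), y across its width, z across its thickness (up). Blade 13 wide, 4 thick, x -100 to -10, hook 5 mm out to +y at the tip; black handle 22 wide, 12 thick, x -10 to +88. Balance at x=-13.
- nut_tool_tip (a point): Hooked tip of the nut tool, x=-100 on its axis: the end that goes down into the mug.
- nut_tool_end (a point): Handle end of the nut tool, x=+100 on its axis: the end that stays up.
- brush: Wooden brush, 200 long, 0.07 kg, lying on its side, axis 11 above the bench. Origin on its axis at mid-length; x from the handle end (-100) to the head end (+100), z up. Handle 14 (y) by 22 (z), x -100 to 24; neck 14 by 18, x 21 to 63; head block 14 by 22, x 60 to 100, with dark bristles standing out 22 mm to +y from x 62 to 98. Balance at x=+7.
- brush_foot (a point): Handle end of the brush, x=-100 on its axis: the end that goes down into the mug.
- brush_neck (a point): Middle of the brush's neck, x=+44 on its axis.
- brush_head (a point): Head end of the brush, x=+100 on its axis: the end that stays up.
- cam: Climbing cam of orange aluminium, 200 long, 0.17 kg, lying on the bench. Origin on its underside near mid-length, z up; x runs towards the lobes. Head: four lobes on an axle along y at x=+60, 50 wide over the outer lobes (y), 60 high, x about 25 to 95. Rigid black stem, 11 thick, slopes down to a flat thumb loop 45 wide ending at x=-104; trigger bar 54 wide across the stem at x=-10.
- cam_head (a point): Middle of the cam's axle, between the lobes, 30 above the cam's underside (x=+60).
- cam_loop (a point): Centre of the thumb loop (x=-85), 8 above the cam's underside.
- trays: Stack of two open grey plastic trays, fixed. Each 170 (x) by 240 (y) and 32 high with 4 mm walls and floor; the upper one stands on corner posts, its floor 66 and its rim 94 above the bench. Origin at the centre of the underside, z up.
- upper_tray (a point): Centre of the upper tray's floor (top of the floor, 66 above the bench); axes as the trays.
- headlamp: Compact black headlamp unit without its strap, loose (0.2 kg), 44 (x) by 88 (y) by 38 high; its round lens faces -x, a strap bracket is at its +x side, and the grey rocker switch is on top. Origin at the centre of the underside, z up.
- rocker (a joint): Angle of the headlamp's rocker, rad: about +0.17 on (+y half raised), -0.18 fully off (+y half pressed down until its face is level, 43.5 above the lamp's underside). It tips about the lamp's x axis, 38.5 above the underside, and stays where it is left; 2 to 3 N turns it. Rocker 36 long (y) and 18 wide (x).
- rocker_press (a point): Point on the face of the rocker's +y half (the raised one while the lamp is on), 13 mm from its pivot; press here, straight down.
- bowl: Blue ceramic bowl, loose (0.5 kg), 140 across the rim and 55 high. Origin at the centre of the underside. Stays where it is.
- carabiner: Bystander: aluminium carabiner 115 long lying flat, 12 to 17 high. Origin at its centre on the underside.
- hex_chock: Bystander: hollow hexagonal aluminium chock, 76 across and 60 high. Origin at the centre of the underside.
- tape_roll: Bystander: roll of white tape 90 across and 38 high, lying flat. Origin at the centre of the underside.

How it is judged:
On the way, in this order (a step that is already met when the one before it is completed fails the run):
1. the nut tool leans on the left and the brush on the right of the mug's rim, and the cam lies in the upper tray, with the lamp still on (horizontal distance between each of nut_tool_tip, brush_foot and mug below 0.046 m and z of nut_tool_tip in the frame of mug between 0 and 0.03 m and z of each of nut_tool_end, brush_head in the frame of mug above 0.12 m and angle between each of nut_tool, brush's own x axis and vertical above 0.2 rad and x of nut_tool_end in the frame of mug between -0.05 and 0.05 m and y of nut_tool_end in the frame of mug above 0.03 m and z of brush_foot in the frame of mug between 0 and 0.03 m and x of brush_head in the frame of mug between -0.05 and 0.05 m and y of brush_head in the frame of mug below -0.03 m and x of cam_head in the frame of upper_tray between -0.081 and 0.081 m and y of cam_head in the frame of upper_tray between -0.116 and 0.116 m and z of cam_head in the frame of upper_tray between 0 and 0.05 m and x of cam_loop in the frame of upper_tray between -0.081 and 0.081 m and y of cam_loop in the frame of upper_tray between -0.116 and 0.116 m and z of cam_loop in the frame of upper_tray between 0 and 0.05 m and linear speed of each of nut_tool, brush, cam, mug below 0.05 m/s and angle between mug's own z axis and vertical below 0.1 rad and value of joint rocker above 0.1 rad), for 0.2 s.
2. then the headlamp is switched off (value of joint rocker below -0.1 rad), for 0.1 s.
At the end, for the whole second after the job is handed in: Both tools stand in the mug, lower ends within 30 mm of its underside, leaning over 0.2 rad, upper ends 30 mm or more to their side of its axis (nut tool left, brush right) and within 50 mm of the left-right line; cam inside the upper tray; mug upright; rocker below -0.1 rad; all at rest (horizontal distance between each of nut_tool_tip, brush_foot and mug below 0.046 m and z of nut_tool_tip in the frame of mug between 0 and 0.03 m and z of each of nut_tool_end, brush_head in the frame of mug above 0.12 m and angle between each of nut_tool, brush's own x axis and vertical above 0.2 rad and x of nut_tool_end in the frame of mug between -0.05 and 0.05 m and y of nut_tool_end in the frame of mug above 0.03 m and z of brush_foot in the frame of mug between 0 and 0.03 m and x of brush_head in the frame of mug between -0.05 and 0.05 m and y of brush_head in the frame of mug below -0.03 m and x of cam_head in the frame of upper_tray between -0.081 and 0.081 m and y of cam_head in the frame of upper_tray between -0.116 and 0.116 m and z of cam_head in the frame of upper_tray between 0 and 0.05 m and x of cam_loop in the frame of upper_tray between -0.081 and 0.081 m and y of cam_loop in the frame of upper_tray between -0.116 and 0.116 m and z of cam_loop in the frame of upper_tray between 0 and 0.05 m and linear speed of each of nut_tool, brush, cam, mug below 0.05 m/s and angle between mug's own z axis and vertical below 0.1 rad and value of joint rocker below -0.1 rad); the robot touches nothing.
It fails at once if a long tool is dropped into the mug (it falls in at more than 0.8 m/s) ((linear speed of nut_tool above 0.8 m/s and horizontal distance between nut_tool_tip and mug below 0.046 m and z of nut_tool_tip in the frame of mug between 0 and 0.1 m) or (linear speed of brush above 0.8 m/s and horizontal distance between brush_foot and mug below 0.046 m and z of brush_foot in the frame of mug between 0 and 0.1 m)).
It fails at once if the mug is knocked over (angle between mug's own z axis and vertical above 0.6 rad).
It fails at once if the bowl or the other gear is pushed away by more than 50 mm (distance of any of bowl, carabiner, hex_chock, tape_roll from where it was at the start of the episode above 0.05 m).
It also fails if it takes over 72 s, if anything falls off the work surface, if the arm or the gripper's body presses on something with over 40 N, if the wrist force passes 120 N, or if a joint passes its speed limit or range.

### The arm

A 6-joint arm with a two-finger parallel gripper is mounted at the origin on the work surface. World frame = base frame: x ahead of the robot, y to its left, z up, the work surface at z = 0. Lengths are in m, angles in rad, forces in N, time in s.
With the tool pointing down it reaches from about 0.3 to 0.875 m from the base axis. Payload 4.2 kg.
Tool frame: the origin (TCP) lies on the front face of the gripper's body, between the roots of the fingers; the fingertips stand 73 mm ahead of it and the grasp point (between the pads) lies 54 mm ahead of it; z points along the fingers, y is the direction in which the jaws open and shut (so a half turn about z gives the same grasp; the last joint's range is limited). The gripper opens to 85 mm and grips with 20 to 120 N. Pads are 22 mm wide; open, the fingers measure 114 mm over their backs; the gripper's body (76 mm by 85 mm) begins 54 mm behind the grasp point. The pads swing forward as they close: fully open they stand 13 mm farther back than shut.
Start: joints at [-1.277, 0.32, 1.565, -0, 1.257, -0.02], TCP at [0.177, -0.547, 0.304] pointing down, gripper open.
Joint ranges: [-3.11, 3.11], [-0.84, 2.01], [0.21, 2.61], [-1.34, 4.49], [0.05, 2.63], [-2.56, 2.56]. Speed limits (rad/s): [2.57, 2.57, 3.14, 3.14, 3.14, 3.14].

### API

Orientations are given as a unit quaternion [w, x, y, z].
In Python, from rig import bot, effector, planner, imaging, spotter gives the robot as it stands. The module is installed in compiled form; this text tells all that it offers. Calls block until the motion is done:
- bot.move_ptp(position, orientation): joint-space move of the TCP to a pose.
- bot.servo_line(position, orientation=None, velocity=0.15, contact_N=None): straight line of the TCP; orientation=None keeps the orientation; velocity is the mean speed in m/s. With contact_N (N) it stops when the force on the tool has changed by that much, and returns True; else False.
- bot.set_joints(angles): joint-space move.
- effector.grip(opening, grip_force=None): opening from 0.0 (shut) to 1.0 (fully open); grip_force is the grip in N (None keeps the last); returns when the fingers have stopped.
- bot.hold(seconds).
- planner.solve_ik(position, orientation): joint angles nearest the present ones, or None.
- imaging.snapshot(name): name is "scene" or "top" or "wrist"; returns the picture (400x640x3 uint8, red, green, blue); there is no depth.
- imaging.camera_model(name): a dict with "K" (3x3 intrinsics, pixels), "rvec" (rotation vector, rad) and "tvec" (3), from world to camera coordinates, as OpenCV has them; the wrist camera has in their place "hand_eye" (4x4, takes a point from camera to tool coordinates, whose origin is the TCP and whose axes are the flange's). Camera axes: x right, y down, z forward; pixel columns grow to the right and rows downward; lengths in m; the calibration is good to about 2 mm. A picture is of the moment at which its call begins: read the wrist's pose just before it. camera_model takes no time and is no camera call.
A pose or a line that the arm cannot do raises bot.MotionError and nothing moves.
- bot.sign_off(): hands the job in, once; it reports no verdict.
Trained networks look in the newest picture that a camera, given by its name, has taken for a name from the list of things; names that differ only in an ending like _2 or _b are one class to them, and where a whole thing is asked for, a point or a joint stands for the part that bears it (a point fixed in the world has none). Each returns a list of dicts, best first, with "conf" (0 to 1); they miss things now and then, are a little off and sometimes report something else, mostly with a low value. They report only what shows in the picture. A call takes as long as a camera call.
- spotter.boxes_of(camera, label): "extent" ([centre column, centre row, width, height] in pixels, round what is visible of it).
- spotter.pinpoint(camera, label): "centre" ([column, row] in pixels: a listed point, or the origin of a listed thing).
Readings, each from a call of its own:
- bot.current_time_s(): time.
- bot.current_q(): joint angles.
- bot.current_qvel(): joint speeds.
- bot.current_joint_efforts(): joint torques, N m.
- bot.current_ee_pos(): TCP position.
- bot.current_tcp_rot(): TCP orientation.
- bot.current_force(): force on the tool from outside, world axes, zero at the start.
- bot.current_torque(): the same for the moment, N m.
- bot.current_width(): opening from 0.0 (shut) to 1.0 (fully open).
Only numpy, scipy, OpenCV 4.12 (cv2) and the standard library are available. Lean on these libraries where they do the work, as an engineer would, in place of code of your own. Each camera call takes 0.05 s, during which the arm holds its last target.

## Working session

There is one attempt and no reset: what is moved stays moved. The work goes in short steps, each a Python script; the robot and the scene stay as the last script left them, time stands still between calls to the robot, and variables do not carry over. Pictures are saved under pics/ and viewed, and the job is handed in when it is done.

```bash
ls; mkdir -p pics; python3 - <<'E'
from rig import bot, effector, planner, imaging, spotter
import cv2
for n in ["scene","top","wrist"]:
    im=imaging.snapshot(n); cv2.imwrite(f"pics/a_{n}.png",im[:,:,::-1])
    m=imaging.camera_model(n); print(n,{k:v.tolist() if hasattr(v,'tolist') else v for k,v in m.items()})
print(bot.current_time_s(),bot.current_ee_pos(),bot.current_tcp_rot())
E
```

```text
pics
scene {'K': [[493.6196357026108, 0.0, 323.7940670726538], [0.0, 493.6196357026108, 208.58711449527613], [0.0, 0.0, 1.0]], 'rvec': [2.169233354996879, 1.5067276224019566, -0.46301917967647377], 'tvec': [-0.19057103917918808, -0.3388300262204663, 1.9482610459127747]}
top {'K': [[473.1170813175071, 0.0, 314.5522447260882], [0.0, 473.1170813175071, 200.57266243414705], [0.0, 0.0, 1.0]], 'rvec': [2.210924659440423, -2.1598404796253314, 0.11974252693301299], 'tvec': [-0.018065595659333855, 0.531995284306049, 1.4346271178005172]}
wrist {'K': [[337.49177899235093, 0.0, 323.1016715180979], [0.0, 337.49177899235093, 198.48955809902645], [0.0, 0.0, 1.0]], 'hand_eye': [[-0.0007595336899096151, -0.9542912259472649, -0.2988773647980697, 0.0759617338212096], [0.9999997105554163, -0.000711458169685634, -0.00026965970193751533, 0.0005992350072138164], [4.469514463084273e-05, -0.2988774831052639, 0.9542914901092878, -0.07091564835527925], [0.0, 0.0, 0.0, 1.0]]}
0.15 [ 0.1774277  -0.54666126  0.30329501] [-6.53111660e-04  9.87712384e-01  1.56281196e-01 -8.70859145e-05]
```

View pics/a_top.png

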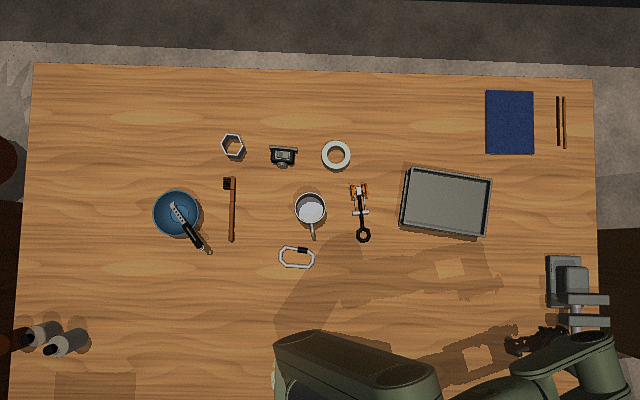

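View pics/a_scene.png

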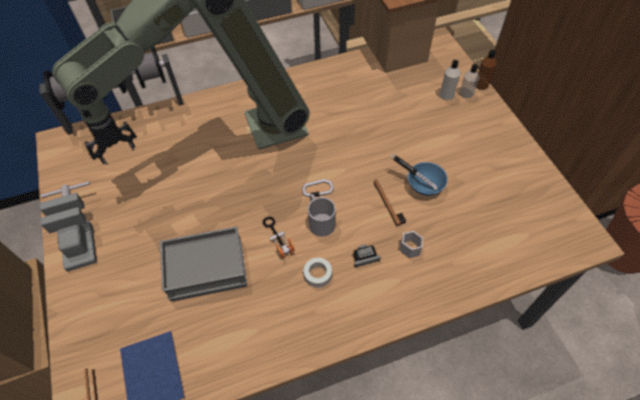

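View pics/a_wrist.png

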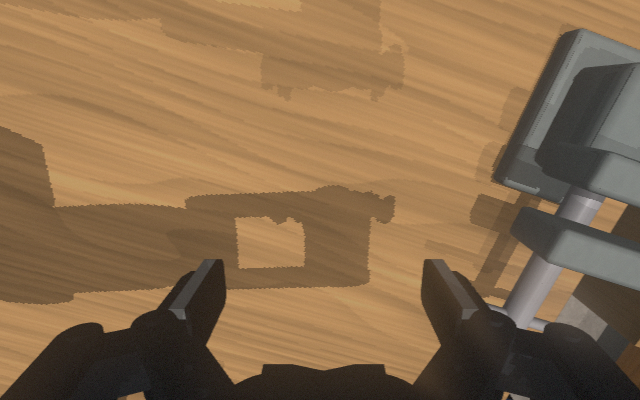

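The top view has image up = +x and left = +y. The bowl with the nut tool is near (178,214), brush (231,210), lamp (283,157), mug (311,210) with its handle towards the robot, cam (360,212) and tray (445,203). Next I'll localise them.

```bash
cat > h.py <<'E'
from rig import bot, effector, planner, imaging, spotter
import numpy as np, cv2
from scipy.spatial.transform import Rotation as R
def cam(n, pose=None):
    m=imaging.camera_model(n); K=np.array(m["K"])
    if "rvec" in m:
        Rm=R.from_rotvec(m["rvec"]).as_matrix(); t=np.array(m["tvec"])
        return K,Rm.T,-Rm.T@t     # cam->world
    p,q=pose; H=np.array(m["hand_eye"]); Rt=R.from_quat(q,scalar_first=True).as_matrix()
    return K,Rt@H[:3,:3],Rt@H[:3,3]+np.array(p)
def ray(c,px):
    K,Rc,o=c; d=Rc@np.linalg.solve(K,np.array([px[0],px[1],1.0])); return o,d/np.linalg.norm(d)
def atz(c,px,z):
    o,d=ray(c,px); return o+d*(z-o[2])/d[2]
def proj(c,P):
    K,Rc,o=c; v=K@(Rc.T@(np.asarray(P)-o)); return v[:2]/v[2]
def tri(c1,p1,c2,p2):
    o1,d1=ray(c1,p1);o2,d2=ray(c2,p2)
    s=np.linalg.lstsq(np.c_[d1,-d2],o2-o1,rcond=None)[0]
    a=o1+d1*s[0];b=o2+d2*s[1]; return (a+b)/2,np.linalg.norm(a-b)
def pose(): return bot.current_ee_pos(),bot.current_tcp_rot()
def wsnap(fn=None):
    p=pose(); im=imaging.snapshot("wrist")
    if fn: cv2.imwrite("pics/"+fn,im[:,:,::-1])
    return im,cam("wrist",p)
def q_down(yaw):  # tool z down, tool y (jaw) at world angle yaw
    z=np.array([0,0,-1.]);y=np.array([np.cos(yaw),np.sin(yaw),0]);x=np.cross(y,z)
    return R.from_matrix(np.c_[x,y,z]).as_quat(scalar_first=True)
def q_axes(y,z):
    z=np.array(z,float);z/=np.linalg.norm(z);y=np.array(y,float);y-=z*(y@z);y/=np.linalg.norm(y)
    return R.from_matrix(np.c_[np.cross(y,z),y,z]).as_quat(scalar_first=True)
E
python3 - <<'E'
from h import *
T=cam("top");S=cam("scene")
imaging.snapshot("top");imaging.snapshot("scene")
np.set_printoptions(precision=4,suppress=True)
for l in ["mug","mug_rim","nut_tool","nut_tool_tip","nut_tool_end","brush","brush_foot","brush_neck","brush_head","cam","cam_head","cam_loop","trays","upper_tray","headlamp","rocker_press","bowl","carabiner","hex_chock","tape_roll"]:
    a=spotter.pinpoint("top",l);b=spotter.pinpoint("scene",l)
    s=l
    if a: s+=f" T {np.round(a[0]['centre'],1)} {a[0]['conf']:.2f} z0:{atz(T,a[0]['centre'],0)[:2]}"
    if b: s+=f" S {np.round(b[0]['centre'],1)} {b[0]['conf']:.2f}"
    if a and b: s+=f" tri {tri(T,a[0]['centre'],S,b[0]['centre'])}"
    print(s)
print(bot.current_time_s())
E
```

```text
mug T [311.5 209.6] 0.85 z0:[0.5058 0.0028] S [322.7 228.3] 0.79 tri (array([ 0.5085,  0.007 , -0.0182]), np.float64(0.009245534816404753))
mug_rim T [308.5 209.5] 0.64 z0:[0.5059 0.0122] S [320.4 208.4] 0.73 tri (array([0.4989, 0.0112, 0.0926]), np.float64(0.003413461178397607))
nut_tool T [185.2 226. ] 0.85 z0:[0.4455 0.3931] S [415.2 168.5] 0.79 tri (array([0.4444, 0.3788, 0.0687]), np.float64(0.005873458338488526))
nut_tool_tip T [170.2 204.2] 0.78 z0:[0.5122 0.4427] S [277.5 239.6] 0.64 tri (array([0.565 , 0.084 , 0.3074]), np.float64(0.5461686456541527))
nut_tool_end T [201.1 248. ] 0.83 z0:[0.3788 0.3411] S [389.4 154.9] 0.75 tri (array([0.379 , 0.315 , 0.0988]), np.float64(0.009825337504945365))
brush T [233.  210.4] 0.95 z0:[0.4975 0.2473] S [384.3 204.2] 0.58 tri (array([ 0.498 ,  0.2484, -0.0112]), np.float64(0.001200202799480159))
brush_foot T [228.6 243.7] 0.59 z0:[0.3939 0.257 ] S [375.  178.4] 0.87 tri (array([0.3939, 0.2558, 0.0066]), np.float64(0.00022756374881999705))
brush_neck T [232.7 149.8] 0.45 z0:[0.6887 0.2555] S [388.1 212. ] 0.78 tri (array([0.6453, 0.202 ,
[... 898 characters left out ...]
([ 0.6708,  0.0995, -0.0061]), np.float64(0.0029909694341602837))
rocker_press T [233.3 194.5] 0.60 z0:[0.5473 0.2483] S [370.5 251. ] 0.58 tri (array([ 0.559 ,  0.2348, -0.2241]), np.float64(0.09626664668105478))
bowl T [180.5 211.2] 0.90 z0:[0.4911 0.4098]
carabiner T [297.3 253.6] 0.92 z0:[0.3681 0.0437] S [319.5 190.6] 0.64 tri (array([0.3693, 0.0472, 0.0022]), np.float64(0.007336713606718614))
hex_chock T [233.7 152.1] 0.56 z0:[0.6815 0.252 ] S [408.2 248.1] 0.80 tri (array([ 0.6844,  0.2538, -0.0171]), np.float64(0.0018160936890842317))
tape_roll T [337.2 155.6] 0.67 z0:[ 0.6789 -0.0745] S [316.8 276.9] 0.61 tri (array([ 0.6805, -0.0731, -0.0054]), np.float64(0.00377961975075639))
2.25
```

```bash
python3 - <<'E'
import cv2
a=cv2.imread("pics/a_top.png"); cv2.imwrite("pics/a_topz.png",cv2.resize(a[120:280,130:400],(800,474),interpolation=cv2.INTER_CUBIC))
a=cv2.imread("pics/a_scene.png"); cv2.imwrite("pics/a_scenez.png",cv2.resize(a[150:300,150:460],(800,387),interpolation=cv2.INTER_CUBIC))
E
```

```text
(no output)
```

View pics/a_topz.png

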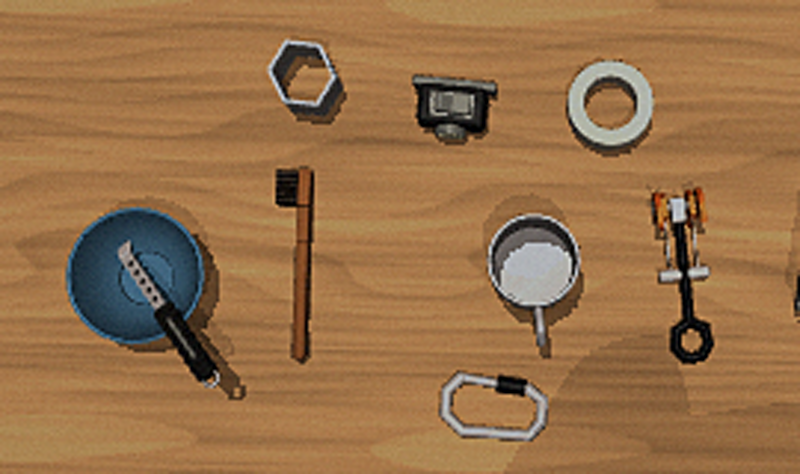

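View pics/a_scenez.png

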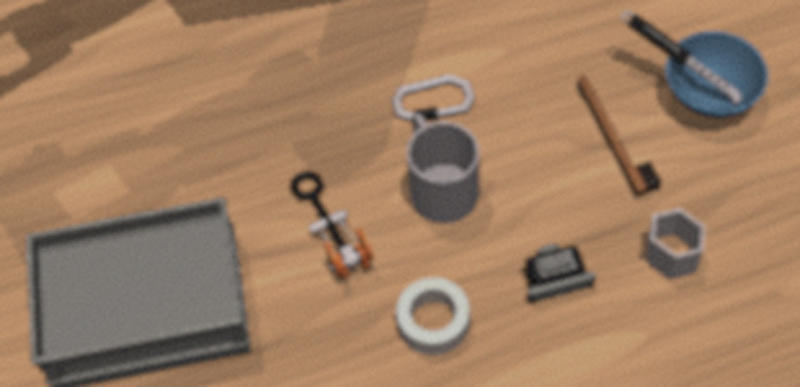

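```bash
python3 - <<'E'
from h import *
np.set_printoptions(precision=3,suppress=True)
th=np.radians(26)
def fin(sgn,k,base,d):   # sgn +1 lean +y
    u=np.array([0,sgn*np.sin(th),np.cos(th)])
    a=-k*u+np.sqrt(1-k*k)*np.array([1,0,0])
    return u,a
def show(n,g,y,z):
    z=np.array(z,float)/np.linalg.norm(z)
    for s in (1,-1):
        q=q_axes(np.array(y)*s,z); p=np.array(g)-0.054*z
        print(n,s,planner.solve_ik(p,q))
show("cam pick",[.575,-.14,.03],[0,1,0],[0,0,-1])
show("cam place",[.535,-.34,.1],[1,0,0],[0,0,-1])
u=np.array([-.81,-.585,0]);j=np.cross([0,0,1],u)
show("nut pick",[.40,.33,.085],j,[0,0,-1])
for dz in (0,.12):
  u,a=fin(1,.37,0,0); show("nut place",np.array([.51,.044,.146+dz]),np.cross(a,u),a)
show("br pick",[.54,.25,.012],[0,1,0],[-.4,0,-.92])
show("br pick0",[.54,.25,.012],[0,1,0],[0,0,-1])
for k in (0,.4):
 for dz in (0,.12):
  u,a=fin(-1,k,0,0); show("br place k%.1f"%k,np.array([.50,-.046,.138+dz]),np.cross(a,u),a)
show("lamp",[.67,.11,.06],[0,1,0],[0,0,-1])
show("obs",[.45,-.07,.28],[0,1,0],[0,0,-1])
E
```

```text
cam pick 1 [-0.258  0.559  1.795 -0.     0.787 -1.829]
cam pick -1 [-0.258  0.559  1.795 -0.     0.787  1.313]
cam place 1 [-0.584  0.531  1.623 -0.     0.987 -0.584]
cam place -1 [-0.584  0.531  1.623 -0.     0.987  2.557]
nut pick 1 [ 0.668  0.397  1.919 -0.     0.826  1.613]
nut pick -1 [ 0.668  0.397  1.919 -0.     0.826 -1.529]
nut place 1 None
nut place -1 None
nut place 1 [ 0.334  0.077  2.495  3.869  0.76  -2.444]
nut place -1 [0.334 0.077 2.495 3.869 0.76  0.697]
br pick 1 [ 0.346  0.747  1.523  0.142  1.263 -1.295]
br pick -1 [0.346 0.747 1.523 0.142 1.263 1.847]
br pick0 1 [ 0.414  0.587  1.8   -0.     0.754 -1.157]
br pick0 -1 [ 0.414  0.587  1.8   -0.     0.754  1.985]
br place k0.0 1 None
br place k0.0 -1 None
br place k0.0 1 None
br place k0.0 -1 None
br place k0.4 1 None
br place k0.4 -1 None
br place k0.4 1 [-0.459  0.071  2.501  2.226  0.79  -0.606]
br place k0.4 -1 [-0.459  0.071  2.501  2.226  0.79   2.535]
lamp 1 [ 0.146  0.633  1.542 -0.     0.966 -1.425]
lamp -1 [ 0.146  0.633  1.542 -0.     0.966  1.717]
obs 1 [-0.18   0.11   1.765 -0.     1.267 -1.75 ]
obs -1 [-0.18   0.11   1.765 -0.     1.267  1.391]
```

```bash
python3 - <<'E'
from h import *
np.set_printoptions(precision=2,suppress=True)
th=np.radians(26)
for nm,sgn,d,x,y in (("nut",1,.155,.515,-.02),("brush",-1,.146,.495,.022)):
  u=np.array([0,sgn*np.sin(th),np.cos(th)])
  for k in (.37,.5,.6,.7,.8):
    for psi in (-40,-20,0,20,40):
      w=R.from_rotvec(u*np.radians(psi)).apply([1,0,0]); a=-k*u+np.sqrt(1-k*k)*w
      out=[]
      for dz in (0,.06,.12):
        g=np.array([x,y,.008+dz])+d*u
        r=[planner.solve_ik(g-.054*a,q_axes(s*np.cross(a,u),a)) for s in (1,-1)]
        out.append([np.round(v,2).tolist() if v is not None else None for v in r])
      if all(o[0] or o[1] for o in out): print(nm,k,psi,out[0],[o[0] is not None for o in out],[o[1] is not None for o in out],np.round(a,2))
E
```

```text
nut 0.37 -20 [[0.59, 0.62, 2.54, 4.2, 1.38, -1.99], [0.59, 0.62, 2.54, 4.2, 1.38, 1.15]] [True, True, True] [True, True, True] [ 0.87 -0.45 -0.19]
nut 0.37 20 [[-0.0, 0.32, 2.6, 2.98, 0.87, -2.02], [-0.0, 0.32, 2.6, 2.98, 0.87, 1.12]] [True, True, True] [True, True, True] [ 0.87  0.12 -0.47]
nut 0.37 40 [[-0.25, 0.26, 2.44, 2.06, 0.65, -1.51], [-0.25, 0.26, 2.44, 2.06, 0.65, 1.63]] [True, True, True] [True, True, True] [ 0.71  0.37 -0.59]
nut 0.5 0 [[0.38, 0.36, 2.55, 3.86, 0.92, -2.25], [0.38, 0.36, 2.55, 3.86, 0.92, 0.89]] [True, True, False] [True, True, True] [ 0.87 -0.22 -0.45]
nut 0.5 20 [[0.08, 0.23, 2.52, 3.18, 0.56, -2.12], [0.08, 0.23, 2.52, 3.18, 0.56, 1.02]] [True, True, True] [True, True, True] [ 0.81  0.05 -0.58]
nut 0.5 40 [[-0.15, 0.2, 2.38, 1.94, 0.42, -1.29], [-0.15, 0.2, 2.38, 1.94, 0.42, 1.85]] [True, True, True] [True, True, False] [ 0.66  0.28 -0.69]
nut 0.6 20 [[0.14, 0.19, 2.44, 3.5, 0.36, -2.38], [0.14, 0.19, 2.44, 3.5, 0.36, 0.76]] [True, False, True] [True, True, True] [ 0.75 -0.02 -0.66]
nut 0.6 40 [[-0.07, 0.17, 2.32, 1.62, 0.24, -0.9], [-0.07, 0.17, 2.32
[... 3005 characters left out ...]
 [True, False, False] [ 0.55  0.72 -0.43]
brush 0.8 -40 [[-0.15, 0.15, 2.23, 0.26, 0.3, 2.0], [-0.15, 0.15, 2.23, 0.26, 0.3, -1.14]] [True, True, True] [True, True, True] [ 0.46  0.   -0.89]
brush 0.8 -20 [[-0.31, 0.17, 2.3, 1.22, 0.36, 0.65], [-0.31, 0.17, 2.3, 1.22, 0.36, -2.49]] [True, True, True] [True, True, True] [ 0.56  0.17 -0.81]
brush 0.8 0 [[-0.47, 0.23, 2.32, 1.43, 0.63, 0.02], None] [True, True, True] [False, False, False] [ 0.6   0.35 -0.72]
brush 0.8 20 [[-0.59, 0.33, 2.28, 1.35, 0.89, -0.32], None] [True, True, True] [False, False, False] [ 0.56  0.54 -0.63]
brush 0.8 40 [[-0.64, 0.43, 2.18, 1.21, 1.1, -0.56], None] [True, True, True] [False, False, False] [ 0.46  0.7  -0.55]
```

```bash
python3 - <<'E'
from h import *
np.set_printoptions(precision=4,suppress=True)
bot.move_ptp([.42,-.06,.36],q_down(np.pi/2)); print(bot.current_q(),bot.current_time_s())
im,C=wsnap("b1.png")
for l in ["mug","mug_rim","cam","cam_head","cam_loop"]:
    b=spotter.pinpoint("wrist",l)
    z={"mug_rim":.105,"cam_head":.03,"cam_loop":.008}.get(l,0)
    print(l,[(np.round(x['centre'],1),round(x['conf'],2),atz(C,x['centre'],z)) for x in b[:2]])
E
```

```text
[-0.1699  0.0438  1.7727 -0.0003  1.3251 -1.7396] 4.225
mug [(array([373.4, 217.1]), 0.73, array([0.5051, 0.007 , 0.    ]))]
mug_rim [(array([390.5, 249.6]), 0.92, array([0.5025, 0.0102, 0.105 ])), (array([374.8, 218.3]), 0.43, array([ 0.467 , -0.0081,  0.105 ]))]
cam []
cam_head [(array([266.1, 268.5]), 0.85, array([ 0.5665, -0.1374,  0.03  ]))]
cam_loop [(array([245. , 158.2]), 0.96, array([ 0.4223, -0.1601,  0.008 ]))]
```

View pics/b1.png

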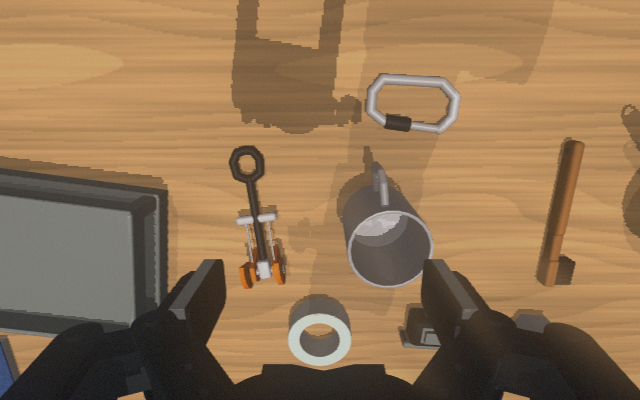

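The wrist view shows image up = −x. The cam loop is at (246,160) and its head at (264,270). The mug rim is centred at (390,249), with its handle going up to (377,165). The tray is at the left. I'll refine the mug and tray poses.

```bash
python3 - <<'E'
from h import *
np.set_printoptions(precision=4,suppress=True)
C=cam("wrist",pose())
for p in [(377,165),(375,168),(380,163)]: 
    for z in (.095,.085): print(p,z,atz(C,p,z))
im=cv2.imread("pics/b1.png"); cv2.imwrite("pics/b1z.png",cv2.resize(im[150:300,320:460],None,fx=4,fy=4,interpolation=cv2.INTER_CUBIC))
t=cv2.imread("pics/a_top.png"); cv2.imwrite("pics/a_topt.png",cv2.resize(t[150:250,385:505],None,fx=5,fy=5,interpolation=cv2.INTER_CUBIC))
# predicted rim circle
for c in [(.5025,.0102),(.504,.009)]:
    print([proj(C,[c[0]+.046*np.cos(f),c[1]+.046*np.sin(f),.105]).round(1) for f in (0,np.pi/2,np.pi,-np.pi/2)])
E
```

```text
(377, 165) 0.095 [ 0.4132 -0.0066  0.095 ]
(377, 165) 0.085 [ 0.4153 -0.0049  0.085 ]
(375, 168) 0.095 [ 0.4163 -0.0084  0.095 ]
(375, 168) 0.085 [ 0.4184 -0.0069  0.085 ]
(380, 163) 0.095 [ 0.4111 -0.0036  0.095 ]
(380, 163) 0.085 [ 0.4131 -0.0019  0.085 ]
[array([387.9, 287.6]), array([433.6, 249.6]), array([392.9, 208.7]), array([347. , 249.7])]
[array([386.7, 288.7]), array([432.4, 250.9]), array([391.7, 210.1]), array([345.9, 251. ])]
```

View pics/b1z.png

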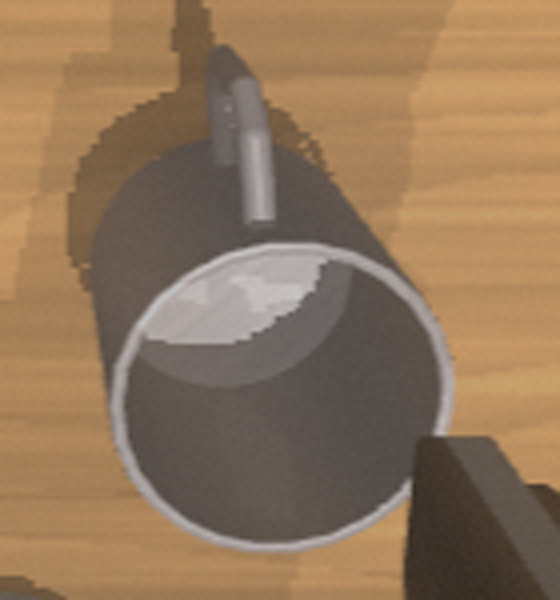

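View pics/a_topt.png

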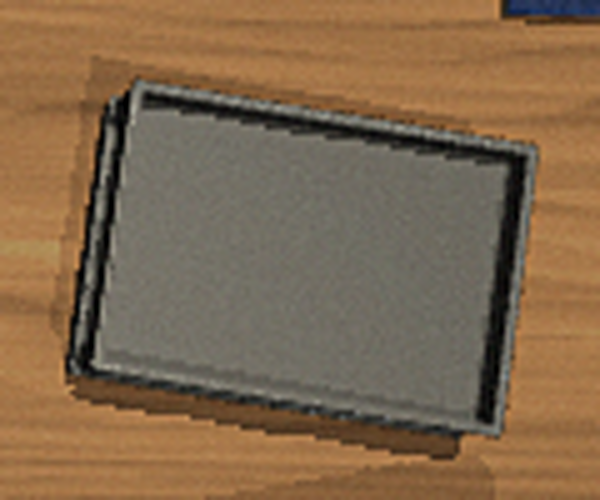

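```bash
python3 - <<'E'
from h import *
np.set_printoptions(precision=4,suppress=True)
C=cam("wrist",pose());T=cam("top")
a=atz(C,(385,204),.093);b=atz(C,(384.3,184),.093);m=np.array([.503,.0102])
print(a,b); 
for q in(a,b): print(np.degrees(np.arctan2(*(m-q[:2])[::-1])), np.linalg.norm(m-q[:2]))
for yaw in (-2,0,4,8): # predicted handle pts
    d=R.from_euler('z',yaw,degrees=True).apply([-1,0,0])
    print(yaw,[proj(C,np.r_[m,0]+d*r+[0,0,z]).round(1) for r,z in ((.048,.093),(.07,.093),(.082,.08),(.082,.04))])
cs=[atz(T,(385+x/5,150+y/5),.094)[:2] for x,y in ((135,82),(537,148),(500,435),(92,375))]
cs=np.array(cs);print(cs,cs.mean(0),[np.linalg.norm(cs[i]-cs[i-1]) for i in range(4)])
for i,j in((0,1),(3,2),(0,3),(1,2)): print(np.degrees(np.arctan2(*(cs[j]-cs[i])[::-1])))
E
```

```text
[0.4554 0.0041 0.093 ] [0.4336 0.0022 0.093 ]
7.265801264274433 0.04798113311984607
6.538116415371583 0.06985777542043611
-2 [array([392.4, 203.7]), array([394.4, 183.5]), array([393. , 169.4]), array([386.3, 162. ])]
0 [array([390.8, 203.6]), array([392. , 183.4]), array([390.3, 169.3]), array([383.8, 162. ])]
4 [array([387.6, 203.7]), array([387.3, 183.6]), array([384.9, 169.5]), array([378.9, 162.1])]
8 [array([384.4, 204.1]), array([382.6, 184.1]), array([379.5, 170.1]), array([374.1, 162.7])]
[[ 0.6348 -0.291 ]
 [ 0.6014 -0.5309]
 [ 0.4308 -0.5071]
 [ 0.4604 -0.2664]] [ 0.5318 -0.3989] [np.float64(0.176042895019763), np.float64(0.24227207428797926), np.float64(0.17219612749653837), np.float64(0.24258826238149697)]
-97.92470998303007
-97.01620209462234
171.96073525011684
172.05323616414444
```

```bash
python3 - <<'E'
from h import *
np.set_printoptions(precision=4,suppress=True)
q=q_down(np.radians(-81.1)); 
bot.move_ptp([.569,-.138,.19],q); print(bot.current_q(),bot.current_time_s())
im,C=wsnap("c0.png")
b=spotter.pinpoint("wrist","cam_head"); print([(x['centre'],x['conf'],atz(C,x['centre'],.03)) for x in b[:2]])
E
```

```text
[-0.2575  0.4276  1.7033  0.      1.0104  1.1577] 6.9833
[([323.7, 203.4], 0.91, array([ 0.5692, -0.139 ,  0.03  ]))]
```

View pics/c0.png

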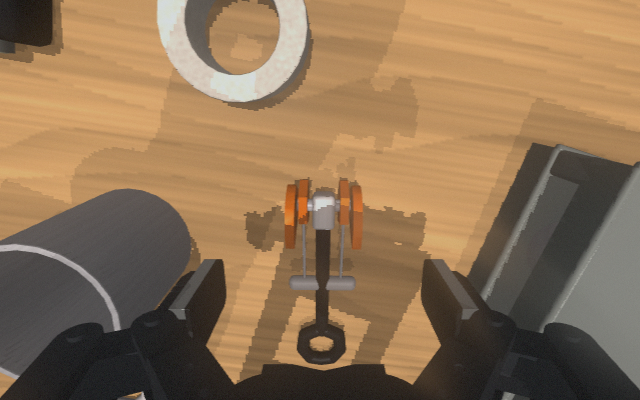

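The cam head is centred at (323,204) and its axis is aligned with the jaws, so I'll grasp it.

```bash
python3 - <<'E'
from h import *
np.set_printoptions(precision=4,suppress=True)
bot.servo_line([.568,-.139,.084+.001],velocity=.1,contact_N=8)
print(bot.current_ee_pos(),bot.current_force())
effector.grip(0.0,50); print("w",bot.current_width())
bot.servo_line([.568,-.139,.27],velocity=.2)
print(bot.current_force(),bot.current_width(),bot.current_time_s())
ty=np.radians(82.1); c=np.array([.532,-.398]); h=c+.0645*np.array([np.cos(ty),np.sin(ty)])
q=q_down(np.radians(-7.9)); print(h)
bot.move_ptp([h[0],h[1],.27],q); print(bot.current_q(),bot.current_time_s())
for n in("top","scene"): cv2.imwrite(f"pics/d_{n}.png",imaging.snapshot(n)[:,:,::-1])
wsnap("d_w.png")
T=cam("top"); S=cam("scene")
E
python3 - <<'E'
import cv2,numpy as np
a=cv2.imread("pics/d_top.png")[130:280,330:520];b=cv2.imread("pics/d_scene.png")[130:330,130:330]
w=cv2.imread("pics/d_w.png")
cv2.imwrite("pics/d.png",np.hstack([cv2.resize(a,(400,316)),cv2.resize(b,(316,316))]))
E
```

```text
[ 0.5685 -0.1391  0.0856] [-0.1873 -0.0236 -0.0024]
w 0.5807275047573186
[ 0.0704  0.1098 -2.5297] 0.5803202461689968 9.775
[ 0.5409 -0.3341]
[-0.571   0.4368  1.4702  0.0003  1.2357 -0.433 ] 11.1917
```

View pics/d.png

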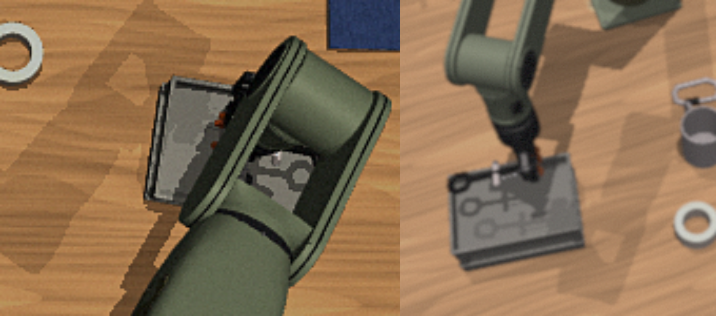

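View pics/d_w.png

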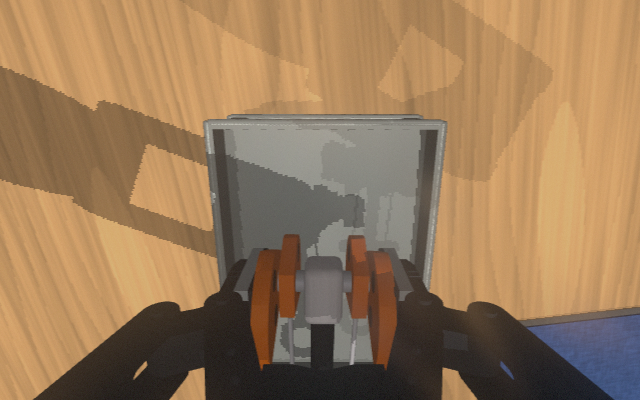

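The cam is held and square over the tray, with the tray's near corners at (207,122) and (445,122). Lowering it now.

```bash
python3 - <<'E'
from h import *
np.set_printoptions(precision=4,suppress=True)
C=cam("wrist",pose()); a=atz(C,(207,122),.094);b=atz(C,(445,122),.094); print(a,b,(a+b)/2)
p=bot.current_ee_pos()
print(bot.servo_line([p[0],p[1],.2],velocity=.2))
print(bot.servo_line([p[0],p[1],.146],velocity=.05,contact_N=4),bot.current_ee_pos(),bot.current_time_s())
E
```

```text
[ 0.4662 -0.2668  0.094 ] [ 0.6349 -0.2903  0.094 ] [ 0.5505 -0.2786  0.094 ]
False
True [ 0.5407 -0.3334  0.1517] 12.7333
```

```bash
python3 - <<'E'
from h import *
np.set_printoptions(precision=4,suppress=True)
effector.grip(0.85)
bot.servo_line([.5407,-.3334,.26],velocity=.25)
wsnap("e_w.png")
# go look at nut tool / bowl / brush
bot.move_ptp([.42,.30,.33],q_down(-np.pi/2+.3)); print(bot.current_q(),bot.current_time_s())
im,C=wsnap("e_w2.png")
for l,z in (("nut_tool",.055),("nut_tool_tip",.015),("nut_tool_end",.09),("brush_foot",.011),("brush_neck",.011),("brush_head",.011),("bowl",0)):
    b=spotter.pinpoint("wrist",l); print(l,[(x['centre'],round(x['conf'],2),atz(C,x['centre'],z)) for x in b[:2]])
cv2.imwrite("pics/e_top.png",imaging.snapshot("top")[:,:,::-1])
E
```

```text
[ 0.5971  0.2108  1.6503 -0.0002  1.2808  1.8686] 16.0417
nut_tool [([254.1, 125.6], 0.85, array([0.4426, 0.3784, 0.055 ]))]
nut_tool_tip [([221.4, 37.7], 0.75, array([0.5142, 0.4387, 0.015 ]))]
nut_tool_end [([291.3, 215.7], 0.71, array([0.374 , 0.3173, 0.09  ]))]
brush_foot [([357.0, 187.7], 0.69, array([0.4013, 0.2506, 0.011 ]))]
brush_neck [([402.6, 64.7], 0.88, array([0.5458, 0.2481, 0.011 ]))]
brush_head [([421.7, 11.8], 0.8, array([0.5991, 0.2476, 0.011 ])), ([292.2, 218.3], 0.72, array([0.3407, 0.3143, 0.011 ]))]
bowl [([242.2, 78.1], 0.74, array([0.4814, 0.4125, 0.    ])), ([495.0, 258.3], 0.28, array([0.3608, 0.0436, 0.    ]))]
```

View pics/e_w2.png

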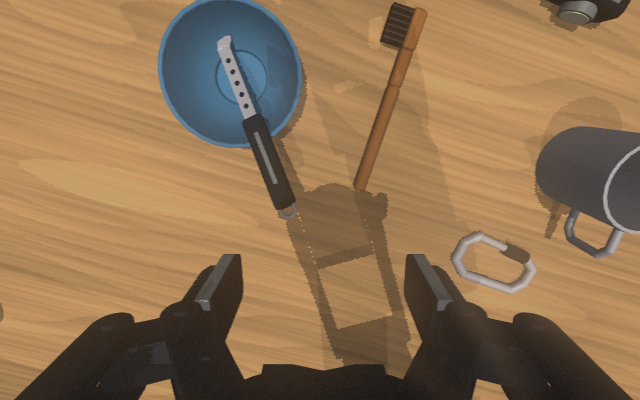

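View pics/e_top.png

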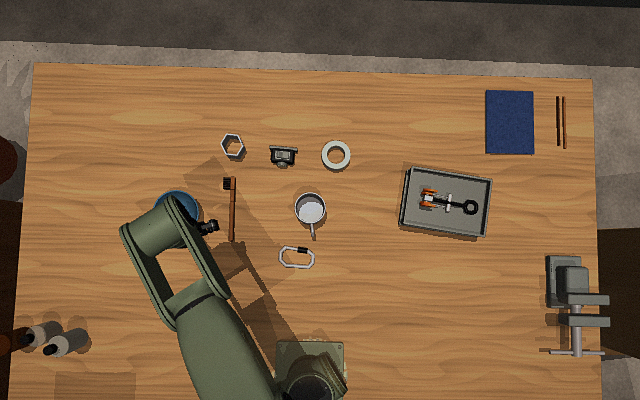

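```bash
cat > nut.py <<'E'
from h import *
np.set_printoptions(precision=4,suppress=True)
MUG=np.array([.503,.0102,0.]); MY=np.radians(6.5); RM=R.from_euler('z',MY)
def place(sgn,th,k,psi,tip,d):
    """tip = in mug frame; returns grasp TCP pos, quat(jaw=+n x u)"""
    u=RM.apply([0,sgn*np.sin(th),np.cos(th)])
    w=R.from_rotvec(u*np.radians(psi)).apply(RM.apply([1,0,0]))
    a=-k*u+np.sqrt(1-k*k)*w
    g=MUG+RM.apply(tip)+d*u
    return g-.054*a, u,a,w
E
python3 - <<'E'
from nut import *
T=cam("top");C=cam("wrist",pose())
print("end",tri(T,(201.1,248),C,(291.3,215.7)),tri(T,(201,248),C,(289,214)),"tip",tri(T,(170.2,204.2),C,(221.4,37.7)),"mid",tri(T,(185.2,226),C,(254.1,125.6)))
th=np.radians(25.5)
for k in (.45,.5,.55,.6,.65):
  for psi in (-10,0,10,20):
    r=[]
    for dz in (0,.05,.1,.14,.18):
        p,u,a,w=place(1,th,k,psi,[.014,-.024,.009],.156); p=p+[0,0,dz]
        q=planner.solve_ik(p,q_axes(np.cross(-w,u),a)); r.append(None if q is None else np.round(q,2).tolist())
    print(k,psi,r[0],r[-2],[x is not None for x in r])
E
```

```text
end (array([0.3805, 0.3179, 0.1077]), np.float64(5.139725075854963e-05)) (array([0.3801, 0.3198, 0.103 ]), np.float64(0.0013877776992851903)) tip (array([ 0.5161,  0.4551, -0.0402]), np.float64(0.0026491155070724956)) mid (array([0.4436, 0.3773, 0.0635]), np.float64(0.0002800657237691632))
0.45 -10 [0.44, 0.46, 2.61, 3.84, 1.17, 1.06] [0.44, 0.04, 2.42, 4.18, 0.76, 0.49] [True, True, True, True, True]
0.45 0 None [0.28, -0.03, 2.41, 3.94, 0.5, 0.51] [False, True, True, True, True]
0.45 10 [0.12, 0.31, 2.6, 3.22, 0.85, 1.05] [0.12, -0.07, 2.38, 3.37, 0.25, 0.87] [True, True, True, True, True]
0.45 20 [-0.04, 0.26, 2.55, 2.81, 0.68, 1.2] [-0.04, -0.08, 2.32, 1.97, 0.23, 2.09] [True, True, True, True, False]
0.5 -10 [0.45, 0.42, 2.57, 3.92, 1.06, 0.98] [0.45, 0.03, 2.38, 4.32, 0.72, 0.36] [True, True, True, True, True]
0.5 0 [0.3, 0.34, 2.59, 3.64, 0.91, 0.95] [0.3, -0.04, 2.37, 4.15, 0.46, 0.31] [True, True, True, True, True]
0.5 10 [0.15, 0.27, 2.57, 3.3, 0.73, 1.0] [0.15, -0.08, 2.34, 3.78, 0.18, 0.49] [True, True, True, True, False]
0.5 20 [0.0, 0.23, 2.52, 2.87, 0.56, 1.18] [0.0, -
[... 566 characters left out ...]
 0 [0.33, 0.27, 2.5, 3.87, 0.7, 0.75] None [True, True, True, False, False]
0.6 10 [0.2, 0.22, 2.49, 3.57, 0.51, 0.79] [0.2, -0.08, 2.26, -1.34, 0.21, -0.64] [True, True, True, True, True]
0.6 20 [0.07, 0.18, 2.45, 3.08, 0.34, 1.04] [0.07, -0.09, 2.22, 0.12, 0.16, -2.27] [True, True, False, True, True]
0.65 -10 [0.46, 0.31, 2.45, 4.23, 0.79, 0.64] None [True, True, False, False, True]
0.65 0 [0.35, 0.25, 2.46, 4.03, 0.61, 0.59] None [True, True, False, False, True]
0.65 10 [0.23, 0.2, 2.44, 3.78, 0.42, 0.6] [0.23, -0.07, 2.22, -1.03, 0.29, -0.93] [True, True, False, True, True]
0.65 20 [0.11, 0.17, 2.41, 3.32, 0.23, 0.83] [0.11, -0.08, 2.18, -0.17, 0.25, -1.97] [True, True, True, True, True]
```

```bash
python3 - <<'E'
from nut import *
C=cam("wrist",pose());T=cam("top")
for m,e,t in (((254.1,125.6),(291.3,215.7),(221.4,37.7)),):
    M=atz(C,m,.0635);E_=atz(C,e,.101);t=atz(C,t,.026); print(t,M,E_,np.linalg.norm(E_-M),np.linalg.norm(t-M),np.degrees(np.arctan2(*(E_-M)[1::-1])),np.degrees(np.arctan2(*(M-t)[1::-1])),np.degrees(np.arctan2(*(E_-t)[1::-1])))
M=atz(T,(185.2,226),.0635);E_=atz(T,(201.1,248),.101);t=atz(T,(170.2,204.2),.026);print(t,M,E_)
p=.5
hd=np.radians(180+40.5)
for hd in (220.5,):
    h=np.radians(hd);u=np.array([np.cos(h)*np.cos(np.radians(22)),np.sin(h)*np.cos(np.radians(22)),np.sin(np.radians(22))])
    n=np.array([0,0,1])-u*u[2];n/=np.linalg.norm(n);w=-n;a=-.5*u+np.sqrt(.75)*w
    print(u,a, planner.solve_ik(np.array([.401,.343,.085])-.054*a,q_axes(np.cross(n,u),a)),planner.solve_ik(np.array([.401,.343,.38])-.054*a,q_axes(np.cross(n,u),a)))
E
```

```text
[0.5134 0.4359 0.026 ] [0.4435 0.3774 0.0635] [0.3779 0.3178 0.101 ] 0.09625991101639424 0.0985209871449037 -137.7578144682634 -140.06050104723704 -138.92485191626068
[0.5102 0.4353 0.026 ] [0.4437 0.3772 0.0635] [0.3804 0.3193 0.101 ]
[-0.705  -0.6022  0.3746] [ 0.1058  0.0904 -0.9903] [0.684  0.36   1.9952 0.0053 0.6469 1.5439] [0.684  0.1206 1.5123 0.0032 1.3691 1.5475]
```

```bash
cat >> nut.py <<'E'
_h=np.radians(221.2);_e=np.radians(22)
NU=np.array([np.cos(_h)*np.cos(_e),np.sin(_h)*np.cos(_e),np.sin(_e)])
NN=np.array([0,0,1])-NU*NU[2];NN/=np.linalg.norm(NN)
NM=np.array([.4436,.3773,.0635]); NK=.5
NA=-NK*NU-np.sqrt(1-NK**2)*NN
E
python3 - <<'E'
from nut import *
g=NM+.056*NU; q=q_axes(np.cross(NN,NU),NA); print(g)
bot.move_ptp(g-(.054+.07)*NA,q); effector.grip(.6)
im,C=wsnap("f0.png")
for x in (-100,0,56,88,100): print(x,proj(C,NM+NU*x/1000).round(1))
print(bot.current_time_s())
E
```

```text
[0.4045 0.3431 0.0845]
-100 [321.8   9. ]
0 [321.9 138.2]
56 [322.  222.5]
88 [322.  275.2]
100 [322. 296.]
17.4667
```

View pics/f0.png

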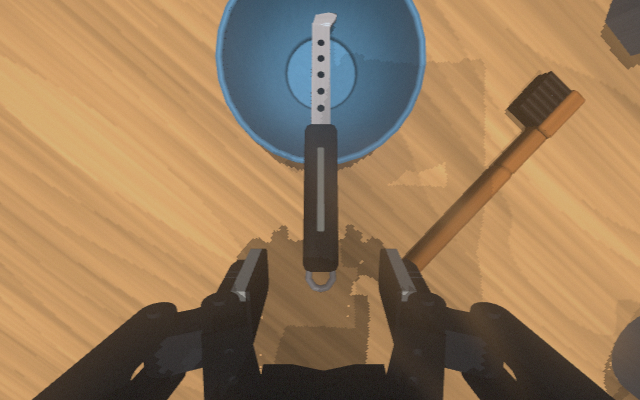

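The nut tool is aligned between the jaws: tip at (323,15), handle end at (320,290), each within 5 px of the prediction. Grasping it.

```bash
python3 - <<'E'
from nut import *
g=NM+.056*NU+[0,0,-.003]; q=q_axes(np.cross(NN,NU),NA)
bot.servo_line(g-.054*NA,velocity=.1,contact_N=8)
effector.grip(0.0,70); print(bot.current_width(),bot.current_force())
p=bot.current_ee_pos()
bot.servo_line(p+[0,0,.06],velocity=.1); bot.servo_line(p+[0,0,.3],velocity=.3)
print(bot.current_q(),bot.current_width(),bot.current_time_s())
p,u,a,w=place(1,np.radians(25.5),.5,-5,[.014,-.024,.009],.156)
for dz in (.145,.0): print(planner.solve_ik(p+[0,0,dz],q_axes(np.cross(-w,u),a)))
wsnap("f1.png")
E
```

```text
0.24040373473006812 [-0.7931 -1.8143  2.727 ]
[0.6784 0.1265 1.5053 0.0058 1.3745 1.5294] 0.23944893743667361 20.4333
[ 0.3777 -0.016   2.3686  4.2681  0.5854  0.2957]
[0.3777 0.379  2.5829 3.7804 0.9912 0.9613]
```

View pics/f1.png

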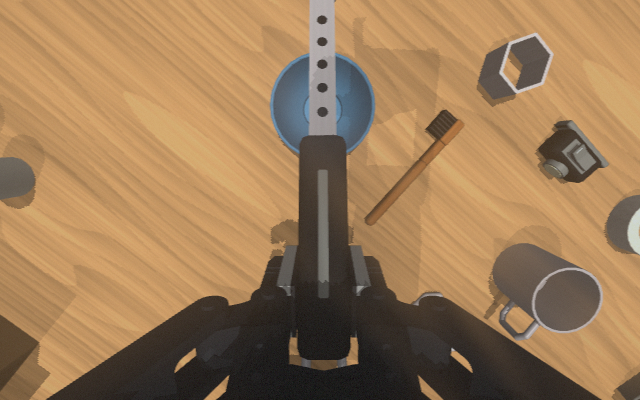

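```bash
python3 - <<'E'
from nut import *
C=cam("wrist",pose()); pp,qq=pose(); Rt=R.from_quat(qq,scalar_first=True)
a=Rt.apply([0,0,1]); j=Rt.apply([0,1,0]); g=pp+.054*a
# u: a.u=-.5, u perp j ; at present same as NU (pure translation)
for x in (-10,-30,-100,88): print(x,proj(C,g+NU*(x-56)/1000).round(1))
p,u,a,w=place(1,np.radians(25.5),.5,-5,[.014,-.024,.009],.156)
t=bot.current_time_s()
bot.move_ptp(p+[0,0,.145],q_axes(np.cross(-w,u),a))
print(bot.current_q(),bot.current_time_s()-t,bot.current_width())
im,C=wsnap("g_w.png")
for n in("top","scene"): cv2.imwrite(f"pics/g_{n}.png",imaging.snapshot(n)[:,:,::-1])
tipw=MUG+RM.apply([.014,-.024,.009])+[0,0,.145]
for n in("top","scene"): print(n,proj(cam(n),tipw).round(1),proj(cam(n),tipw+.2*u).round(1))
for l in ("nut_tool_tip","nut_tool_end","mug_rim"):
    for n in ("top","scene"): print(l,n,[(x['centre'],round(x['conf'],2)) for x in spotter.pinpoint(n,l)[:2]])
E
python3 - <<'E'
import cv2,numpy as np
a=cv2.imread("pics/g_top.png")[130:280,230:420];b=cv2.imread("pics/g_scene.png")[130:260,250:420]
cv2.imwrite("pics/g.png",np.hstack([cv2.resize(a,(400,316)),cv2.resize(b,(400,316))]))
E
```

```text
-10 [322.3 134.9]
-30 [322.3  95.4]
-100 [322.3 -27.5]
88 [322.3 364.1]
[ 0.3778 -0.016   2.3682  4.268   0.5853  0.2957] 3.5416999999999987 0.24234811411553858
top [317.7 201. ] [284.4 197.6]
scene [315.8 205.1] [340.9 159.1]
nut_tool_tip top [([318.5, 199.1], 0.6)]
nut_tool_tip scene [([317.1, 210.6], 0.68)]
nut_tool_end top [([287.0, 194.4], 0.49), ([336.9, 155.7], 0.35)]
nut_tool_end scene [([399.7, 224.9], 0.64), ([339.3, 160.9], 0.61)]
mug_rim top [([313.8, 209.1], 0.97), ([234.7, 175.4], 0.21)]
mug_rim scene [([200.5, 259.0], 0.69), ([176.3, 263.0], 0.64)]
```

View pics/g.png

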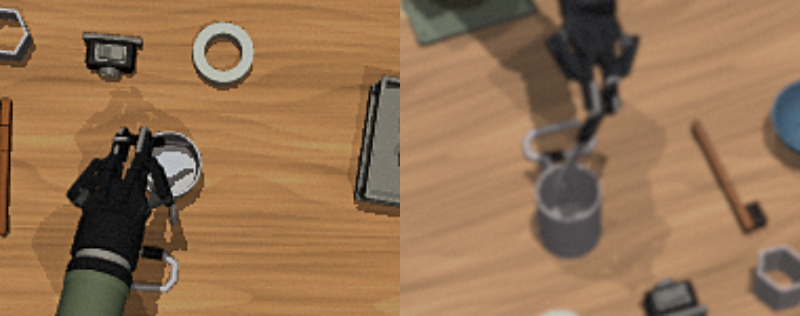

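View pics/g_w.png

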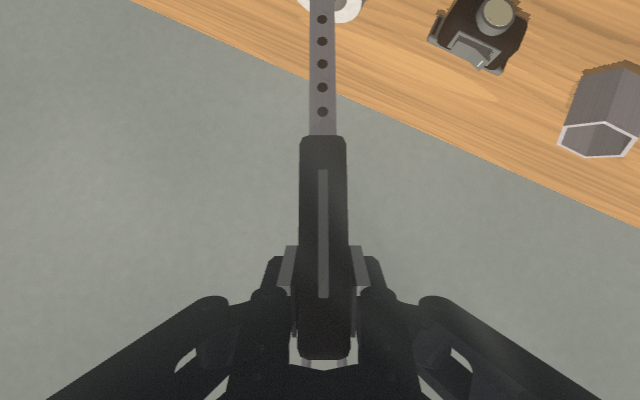

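The tool sits in the hand as modelled: handle start at row 135 against a predicted 134.9, and the tip over the mug mouth within 2 px in the top view. Lowering.

```bash
python3 - <<'E'
from nut import *
p,u,a,w=place(1,np.radians(25.5),.5,-5,[.014,-.024,.009],.156)
print(bot.servo_line(p+[0,0,.03],velocity=.1,contact_N=5),bot.current_ee_pos()-p,bot.current_force())
print(bot.servo_line(p+[0,0,-.008],velocity=.04,contact_N=3),bot.current_ee_pos()-p,bot.current_force(),bot.current_time_s())
im,C=wsnap("h_w.png")
for n in("top","scene"): cv2.imwrite(f"pics/h_{n}.png",imaging.snapshot(n)[:,:,::-1])
E
python3 - <<'E'
import cv2,numpy as np
a=cv2.imread("pics/h_top.png")[130:280,230:420];b=cv2.imread("pics/h_scene.png")[130:260,250:420]
cv2.imwrite("pics/h.png",np.hstack([cv2.resize(a,(400,316)),cv2.resize(b,(400,316))]))
E
```

```text
False [0.0003 0.0001 0.0306] [ 0.3933  0.2457 -0.7451]
True [0.0004 0.0004 0.0018] [-0.5234  1.0815  3.4961] 26.4667
```

View pics/h.png

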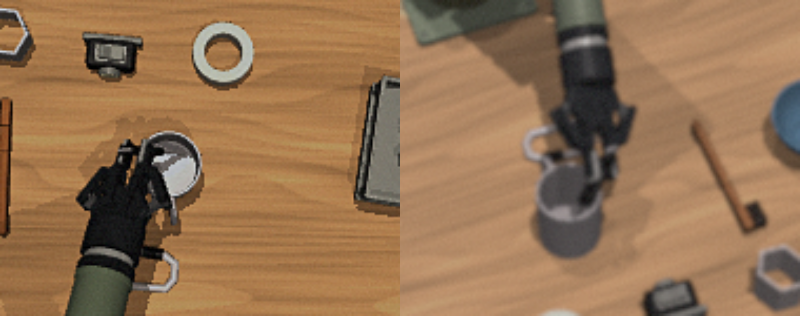

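```bash
python3 - <<'E'
from nut import *
p,u,a,w=place(1,np.radians(25.5),.5,-5,[.014,-.024,.009],.156)
effector.grip(.5); bot.hold(.2)
p=bot.current_ee_pos()
print(bot.servo_line(p-.11*a,velocity=.15),bot.current_ee_pos(),bot.current_force(),bot.current_time_s())
im,C=wsnap("i_w.png")
for n in("top","scene"): cv2.imwrite(f"pics/i_{n}.png",imaging.snapshot(n)[:,:,::-1])
E
python3 - <<'E'
import cv2,numpy as np
a=cv2.imread("pics/i_top.png")[130:280,230:420];b=cv2.imread("pics/i_scene.png")[130:260,250:420]
cv2.imwrite("pics/i.png",np.hstack([cv2.resize(a,(400,316)),cv2.resize(b,(400,316))]))
E
```

```text
Traceback (most recent call last):
rig.MotionError: the arm cannot follow that straight line within its joint ranges
[ WARN:0@0.027] global loadsave.cpp:275 findDecoder imread_('pics/i_top.png'): can't open/read file: check file path/integrity
Traceback (most recent call last):
TypeError: 'NoneType' object is not subscriptable
```

```bash
python3 - <<'E'
from nut import *
_,u,a,w=place(1,np.radians(25.5),.5,-5,[.014,-.024,.009],.156)
p,q=pose(); print(bot.current_q(),bot.current_width())
for b in (0,.3,.6,1,1.5,2.5):
    d=-a+b*u; d/=np.linalg.norm(d); 
    print(b,d,[s for s in (.01,.02,.03,.04,.06,.08,.1,.12) if planner.solve_ik(p+s*d,q) is not None],"clear",(d@-w))
im,C=wsnap("i_w.png")
E
```

```text
[0.3777 0.3711 2.581  3.7845 0.9819 0.9538] 0.4958275916674142
0 [-0.8893  0.1839  0.4188] [0.01, 0.02, 0.03] clear 0.8660254037844388
0.3 [-0.7667  0.2648  0.5849] [0.01, 0.02, 0.03, 0.04, 0.06, 0.08, 0.1, 0.12] clear 0.7345531603115878
0.6 [-0.6561  0.3147  0.686 ] [0.01, 0.02, 0.03, 0.04, 0.06, 0.08, 0.1, 0.12] clear 0.6185895741317421
1 [-0.5416  0.3531  0.7629] [0.01, 0.02, 0.03, 0.04, 0.06, 0.08, 0.1, 0.12] clear 0.5000000000000001
1.5 [-0.4416  0.3788  0.8134] [0.01, 0.02, 0.03, 0.04, 0.06, 0.08, 0.1, 0.12] clear 0.39735970711951324
2.5 [-0.3238  0.4014  0.8568] [0.01, 0.02, 0.03, 0.04, 0.06, 0.08, 0.1, 0.12] clear 0.2773500981126147
```

View pics/i_w.png

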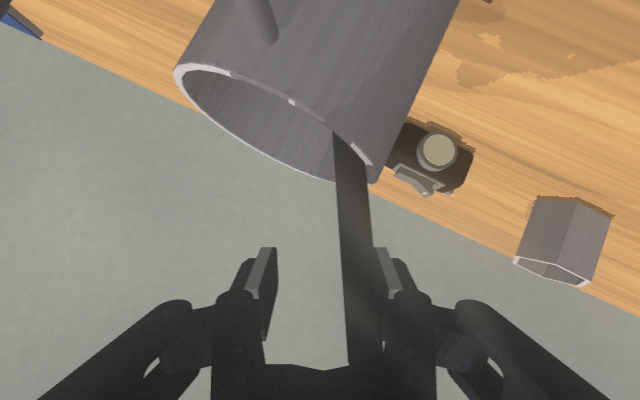

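The handle now sits against the right finger in the wrist view, at columns 345–380. I'll shift the hand about 8 mm along +j so the tool rests on the rim, then back out.

```bash
python3 - <<'E'
from nut import *
_,u,a,w=place(1,np.radians(25.5),.5,-5,[.014,-.024,.009],.156)
p,q=pose(); j=R.from_quat(q,scalar_first=True).apply([0,1,0]); print(j, bot.current_force())
j=np.cross(-w,u)
print(bot.servo_line(p+.009*j,velocity=.03),bot.current_force())
im,C=wsnap("i_w2.png")
E
```

```text
[-0.0159  0.9032 -0.4288] [ 0.4436  0.1383 -0.2057]
False [ 0.1426 -0.1799  1.1852]
```

View pics/i_w2.png

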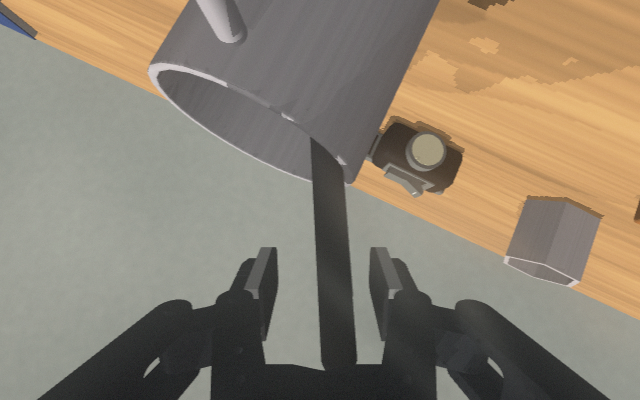

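```bash
python3 - <<'E'
from nut import *
_,u,a,w=place(1,np.radians(25.5),.5,-5,[.014,-.024,.009],.156)
p,q=pose(); d=-a+.4*u; d/=np.linalg.norm(d)
print(bot.servo_line(p+.13*d,velocity=.12,contact_N=6),bot.current_force(),bot.current_q(),bot.current_time_s())
im,C=wsnap("i_w3.png")
for n in("top","scene"): cv2.imwrite(f"pics/i_{n}.png",imaging.snapshot(n)[:,:,::-1])
E
python3 - <<'E'
import cv2,numpy as np
a=cv2.imread("pics/i_top.png")[130:280,230:420];b=cv2.imread("pics/i_scene.png")[130:260,250:420]
cv2.imwrite("pics/i.png",np.hstack([cv2.resize(a,(400,316)),cv2.resize(b,(400,316))]))
E
```

```text
False [ 1.2116 -0.1324 -0.3847] [0.7461 0.0585 2.5744 4.3783 0.897  0.5467] 28.9417
```

View pics/i.png

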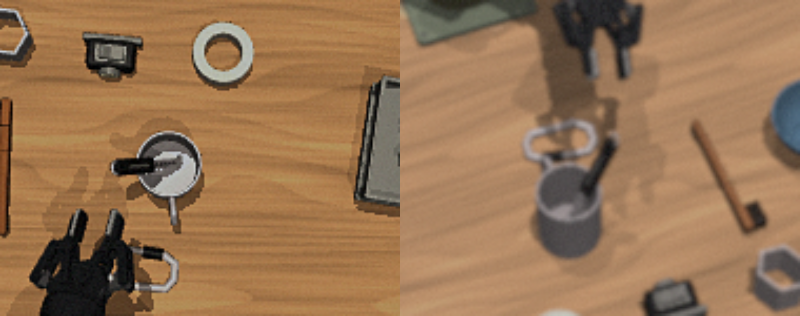

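View pics/i_w3.png

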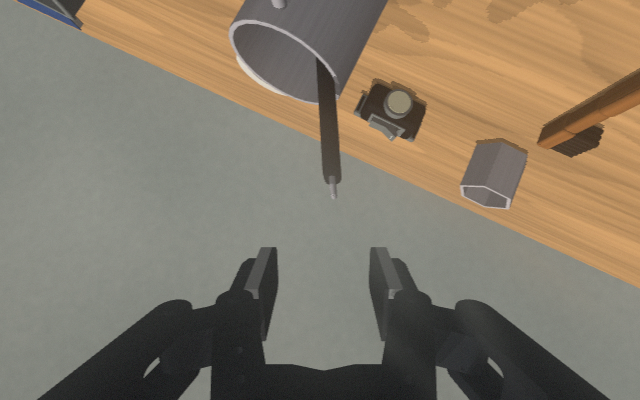

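```bash
python3 - <<'E'
from nut import *
T=cam("top")
im=cv2.imread("pics/i_top.png"); cv2.imwrite("pics/i_tz.png",cv2.resize(im[180:245,270:345],None,fx=9,fy=9,interpolation=cv2.INTER_CUBIC))
# rim check & tool points
for P,z in (((283.2,208.9),.175),((316.5,205.5),.012),((304,208),.105)):
    print(RM.inv().apply(atz(T,P,z)-MUG))
print([proj(T,MUG+RM.apply(v)) for v in ([.046,0,.105],[-.046,0,.105],[0,.046,.105],[0,-.046,.105],[-.084,0,.09])])
print(bot.current_q(),pose())
# brush candidates
for k in (.5,.55,.6,.65,.7):
  for psi in (0,10,20):
    r=[]
    for dz in (0,.05,.1,.14,.18):
        p,u,a,w=place(-1,np.radians(25),k,psi,[-.010,.018,.009],.146); p=p+[0,0,dz]
        q=planner.solve_ik(p,q_axes(np.cross(a,u),a)); r.append(None if q is None else np.round(q,2).tolist())
    print(k,psi,r[0],r[-2],[x is not None for x in r])
E
```

```text
[-0.0011  0.0735  0.175 ]
[ 0.0125 -0.024   0.012 ]
[0.0014 0.0159 0.105 ]
[array([308.0623, 192.3129]), array([310.9105, 223.7689]), array([293.6996, 209.4075]), array([325.2339, 206.5862]), array([312.0128, 236.9312])]
[0.7456 0.0592 2.5743 4.3784 0.8971 0.5466] (array([0.3691, 0.1095, 0.2512]), array([ 0.5059, -0.121 ,  0.834 , -0.1841]))
0.5 0 [-0.51, 0.38, 2.56, 2.18, 0.98, -0.89] [-0.51, 0.01, 2.36, 1.71, 0.76, -0.18] [True, True, True, True, True]
0.5 10 [-0.62, 0.45, 2.52, 1.95, 1.1, -0.93] [-0.62, 0.09, 2.34, 1.63, 0.98, -0.31] [True, True, True, True, True]
0.5 20 [-0.68, 0.52, 2.45, 1.75, 1.2, -0.96] [-0.68, 0.17, 2.3, 1.55, 1.16, -0.42] [True, True, True, True, True]
0.55 0 [-0.51, 0.34, 2.52, 2.08, 0.89, -0.78] [-0.51, -0.0, 2.32, 1.57, 0.75, -0.05] [True, True, True, True, True]
0.55 10 [-0.61, 0.41, 2.48, 1.88, 1.03, -0.82] [-0.61, 0.08, 2.3, 1.53, 0.96, -0.21] [True, True, True, True, True]
0.55 20 [-0.67, 0.48, 2.42, 1.7, 1.14, -0.87] [-0.67, 0.16, 2.26, 1.47, 1.13, -0.34] [True, True, True, True, True]
0.6 0 [-0.51, 0.31, 2.48, 1.97, 0.82, -0.65] [-0.51, -0.0, 2.27,
[... 262 characters left out ...]
True, True, True]
0.65 0 [-0.5, 0.28, 2.43, 1.83, 0.76, -0.51] [-0.5, -0.0, 2.23, 1.3, 0.76, 0.22] [True, True, True, True, True]
0.65 10 [-0.58, 0.35, 2.4, 1.69, 0.91, -0.59] [-0.58, 0.06, 2.21, 1.32, 0.94, 0.0] [True, True, True, True, True]
0.65 20 [-0.64, 0.41, 2.35, 1.55, 1.04, -0.67] [-0.64, 0.13, 2.18, 1.3, 1.1, -0.16] [True, True, True, True, True]
0.7 0 [-0.5, 0.27, 2.39, 1.68, 0.71, -0.34] [-0.5, 0.01, 2.18, 1.17, 0.79, 0.34] [True, True, True, True, True]
0.7 10 [-0.57, 0.33, 2.36, 1.57, 0.86, -0.46] [-0.57, 0.06, 2.17, 1.21, 0.95, 0.11] [True, True, True, True, True]
0.7 20 [-0.62, 0.39, 2.31, 1.46, 0.99, -0.56] [-0.62, 0.13, 2.14, 1.21, 1.1, -0.07] [True, True, True, True, True]
```

View pics/i_tz.png

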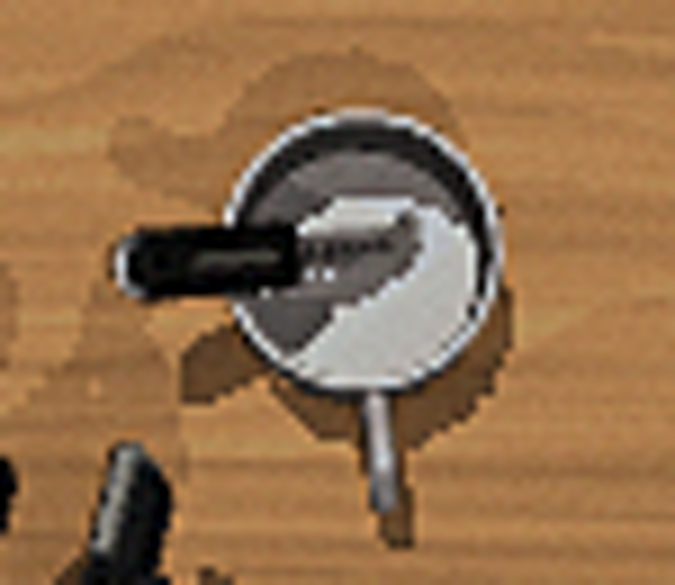

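```bash
python3 - <<'E'
from nut import *
p,q=pose(); _,u,a,w=place(1,np.radians(25.5),.5,-5,[.014,-.024,.009],.156)
for d in ([0,.1,.1],[0,.1,.05],[0,.15,.1],[0,.1,.15],[-.05,.1,.1],[0,.15,0],[0,.2,.1],[.05,.15,.1],[0,0,.1]):
    print(d,planner.solve_ik(p+np.array(d),q))
print(planner.solve_ik([.45,.30,.38],q_down(-np.pi/2)))
U=np.array([1,-.015,0]);U/=np.linalg.norm(U)
n=np.array([0,0,1.]);a=-.55*U-np.sqrt(1-.55**2)*n
g=np.array([.545,.249,.024])
for b in (.0,.08,.12): print(planner.solve_ik(g-(.054+b)*a,q_axes(-np.cross(n,U),a)))
E
```

```text
[0, 0.1, 0.1] None
[0, 0.1, 0.05] None
[0, 0.15, 0.1] None
[0, 0.1, 0.15] [ 0.9978 -0.0949  2.174  -1.3294  1.0589 -0.1302]
[-0.05, 0.1, 0.1] [ 1.1523 -0.0667  2.2999 -1.3348  1.1481  0.0712]
[0, 0.15, 0] None
[0, 0.2, 0.1] [ 1.1392  0.118   2.1063 -1.3377  1.1401  0.059 ]
[0.05, 0.15, 0.1] None
[0, 0, 0.1] None
[ 0.5667  0.2267  1.5039 -0.      1.4109  2.1375]
[0.319  0.8195 1.3935 0.1819 1.4865 1.8374]
[0.3008 0.8122 1.2147 0.1725 1.6725 1.8549]
[0.2924 0.8186 1.1113 0.1706 1.7694 1.8639]
```

```bash
cat >> nut.py <<'E'
BK=.55
def bvec(hd):
    U=np.array([np.cos(hd),np.sin(hd),0]);n=np.array([0,0,1.])
    return U,n,-BK*U-np.sqrt(1-BK**2)*n
E
python3 - <<'E'
from nut import *
q=np.array(bot.current_q()); q[0]=1.1;q[1]=-.2;bot.set_joints(q); print(bot.current_ee_pos(),bot.current_time_s())
bot.set_joints([.6,.1,1.5,.1,1.5,1.85]); print(bot.current_ee_pos(),bot.current_time_s())
U,n,a=bvec(np.radians(-.9)); g=np.array([.545,.249,.024])
effector.grip(.4)
bot.move_ptp(g-(.054+.09)*a,q_axes(-np.cross(n,U),a)); print(bot.current_time_s())
im,C=wsnap("k0.png")
for x in (-100,0,46,62,100): print(x,proj(C,[.545+(x-46)/1000*U[0],.249+(x-46)/1000*U[1],.011]).round(1))
for l in ("brush_foot","brush_neck","brush_head"):
    print(l,[(x['centre'],round(x['conf'],2),atz(C,x['centre'],.011)) for x in spotter.pinpoint("wrist",l)[:2]])
E
```

```text
[0.2901 0.195  0.3357] 29.775
[0.3802 0.3038 0.4474] 33.3333
34.9667
-100 [323.4 284.9]
0 [323.5 230.9]
46 [323.6 194.2]
62 [323.6 178.7]
100 [323.7 134. ]
brush_foot [([324.8, 285.6], 0.74, array([0.3974, 0.2499, 0.011 ]))]
brush_neck [([323.4, 196.4], 0.88, array([0.5425, 0.2492, 0.011 ]))]
brush_head [([319.4, 137.0], 0.69, array([0.5968, 0.2507, 0.011 ]))]
```

View pics/k0.png

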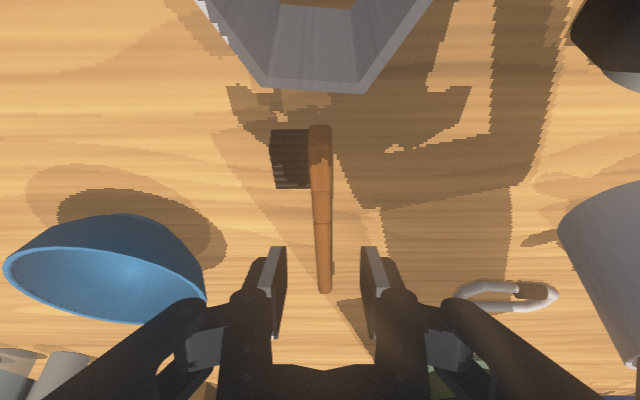

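The brush lies centred between the jaws: foot at (325,290), neck (323,196), head end (320,126). Grasping it.

```bash
python3 - <<'E'
from nut import *
U,n,a=bvec(np.radians(.3)); b0=np.array([.5445,.2493,.011]); q=q_axes(-np.cross(n,U),a)
g=b0+[0,0,.005]   # line aims lower; stop at contact
c=bot.servo_line(b0+[0,0,.030]-.054*a,q,velocity=.12,contact_N=6)
c2=bot.servo_line(b0+[0,0,.006]-.054*a,velocity=.03,contact_N=5)
p,_=pose(); print(c,c2,p+.054*a-b0,bot.current_force())
bot.servo_line(p+[0,0,.003],velocity=.03)
effector.grip(0,70); print(bot.current_width(),bot.current_force())
p,_=pose(); print("grip",p+.054*a-b0)
bot.servo_line(p+[0,0,.05],velocity=.08)
wsnap("k1.png"); print(bot.current_force(),bot.current_width(),bot.current_time_s())
E
```

```text
False True [-0.0002 -0.0001  0.0081] [ 0.5219 -0.2538  4.1866]
0.13991740212768997 [0.673  0.3356 0.4818]
grip [-0.0001 -0.0001  0.011 ]
[ 0.3454 -0.6632 -1.0645] 0.14129748791132613 38.075
```

View pics/k1.png

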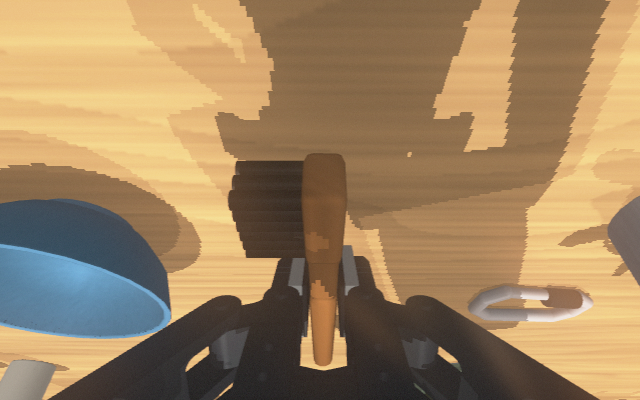

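```bash
python3 - <<'E'
from nut import *
U,n,a=bvec(np.radians(.3)); p,q=pose(); C=cam("wrist",(p,q)); g=p+.054*a
def pt(x,nn,tilt=0): 
    v=R.from_rotvec(np.cross(n,U)*-np.radians(tilt)).apply(U); nv=np.cross(v,np.cross(n,U)); 
    return g-.011*n+v*(x-46)/1000+nv*nn
for t in (-6,0,6): print(t,[proj(C,pt(x,nn,t)).round(1).tolist() for x,nn in ((100,.011),(100,-.011),(60,.011),(-100,.011),(-100,-.011))])
# place: candidate
def bplace(th,al,k,psi,foot,d,off):
    um=np.array([np.sin(th)*np.sin(al),-np.sin(th)*np.cos(al),np.cos(th)]); u=RM.apply(um)
    x=RM.apply([1,0,0]); w=x-u*(x@u); w/=np.linalg.norm(w); w=R.from_rotvec(u*np.radians(psi)).apply(w)
    a=-k*u+np.sqrt(1-k*k)*w
    return MUG+RM.apply(foot)+d*u-off*w-.054*a,u,a,w
for psi in (0,8,15):
  for dz in (0,.08,.145,.2):
    p,u,a,w=bplace(np.radians(25),np.radians(13),BK,psi,[-.017,.018,.0095],.146,.011)
    print(psi,dz,planner.solve_ik(p+[0,0,dz],q_axes(np.cross(a,u),a)))
print(a,p)
E
```

```text
-6 [[320.8, 184.8], [321.0, 142.2], [321.4, 260.8], [322.4, 388.7], [322.4, 357.1]]
0 [[320.8, 201.2], [321.0, 150.0], [321.4, 265.7], [322.4, 366.4], [322.4, 336.3]]
6 [[320.7, 219.5], [320.9, 160.2], [321.4, 270.4], [322.4, 345.3], [322.4, 316.4]]
0 0 [-0.5075  0.2842  2.4621  1.8984  0.7775 -0.5827]
0 0.08 [-0.5075  0.0925  2.3514  1.5757  0.7264 -0.1443]
0 0.145 [-0.5075 -0.0217  2.2447  1.3336  0.7523  0.182 ]
0 0.2 [-0.5075 -0.0922  2.1453  1.1697  0.8059  0.4118]
8 0 [-0.5856  0.3447  2.4335  1.7578  0.9094 -0.6318]
8 0.08 [-0.5856  0.1547  2.3336  1.5257  0.8886 -0.2616]
8 0.145 [-0.5856  0.0374  2.2341  1.3552  0.917   0.0126]
8 0.2 [-0.5856 -0.0373  2.1397  1.236   0.9631  0.2141]
15 0 [-0.636   0.3981  2.3966  1.6448  1.01   -0.6729]
15 0.08 [-0.636   0.213   2.3069  1.4715  1.0136 -0.3483]
15 0.145 [-0.636   0.0949  2.2144  1.3464  1.0477 -0.1059]
15 0.2 [-0.636   0.0178  2.1251  1.2582  1.092   0.0772]
[ 0.6944  0.5371 -0.4789] [ 0.457  -0.0652  0.1674]
```

```bash
cat >> nut.py <<'E'
def bplace(th=np.radians(25),al=np.radians(13),k=BK,psi=8,foot=(-.017,.018,.0095),d=.146,off=.011):
    um=np.array([np.sin(th)*np.sin(al),-np.sin(th)*np.cos(al),np.cos(th)]); u=RM.apply(um)
    x=RM.apply([1,0,0]); w=x-u*(x@u); w/=np.linalg.norm(w); w=R.from_rotvec(u*np.radians(psi)).apply(w)
    a=-k*u+np.sqrt(1-k*k)*w
    return MUG+RM.apply(foot)+[0,-.001,0]+d*u-off*w-.054*a,u,a,w
E
python3 - <<'E'
from nut import *
p0,q0=pose(); bot.servo_line(p0+[-.02,0,.22],velocity=.3)
p,u,a,w=bplace()
qq=q_axes(np.cross(a,u),a)
for dz in (.3,.26,.23,.2):
    s=planner.solve_ik(p+[0,0,dz],qq)
    if s is not None: break
print(dz,s,bot.current_time_s())
bot.move_ptp(p+[0,0,dz],qq); print(bot.current_time_s())
bot.servo_line(p+[0,0,.14],velocity=.2); print(bot.current_time_s())
for n in("top","scene"): cv2.imwrite(f"pics/l_{n}.png",imaging.snapshot(n)[:,:,::-1])
im,C=wsnap("l_w.png")
ft=p+.054*a+.011*w-.146*u+[0,0,.14]
for n in("top","scene"): print(n,proj(cam(n),ft).round(1),proj(cam(n),ft+.2*u).round(1))
for l in ("brush_foot","brush_head"):
    for n in ("top","scene"): print(l,n,[(x['centre'],round(x['conf'],2)) for x in spotter.pinpoint(n,l)[:2]])
E
python3 - <<'E'
import cv2,numpy as np
a=cv2.imread("pics/l_top.png")[130:280,230:420];b=cv2.imread("pics/l_scene.png")[130:260,250:420]
cv2.imwrite("pics/l.png",np.hstack([cv2.resize(a,(400,316)),cv2.resize(b,(400,316))]))
E
```

```text
0.3 [-0.5882 -0.1222  1.9469  1.0784  1.0779  0.5116] 38.9583
40.2333
41.1833
top [304.2 213.4] [337.1 198.1]
scene [323.1 193.7] [299.  173.2]
brush_foot top [([300.2, 217.2], 0.8), ([296.8, 257.7], 0.72)]
brush_foot scene [([323.1, 190.8], 0.54)]
brush_head top [([335.0, 197.2], 0.62), ([442.1, 202.3], 0.37)]
brush_head scene [([300.1, 177.4], 0.57), ([317.2, 228.8], 0.32)]
```

View pics/l.png

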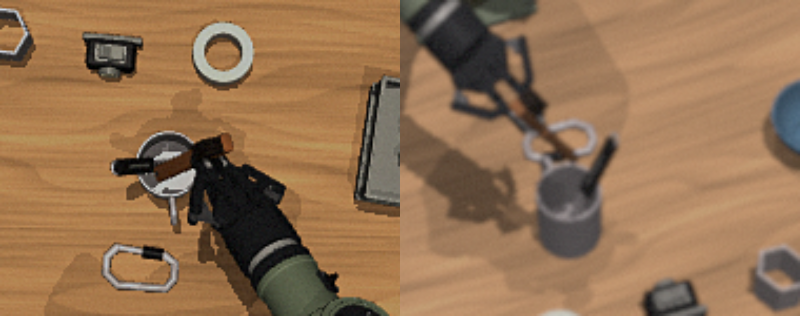

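View pics/l_w.png

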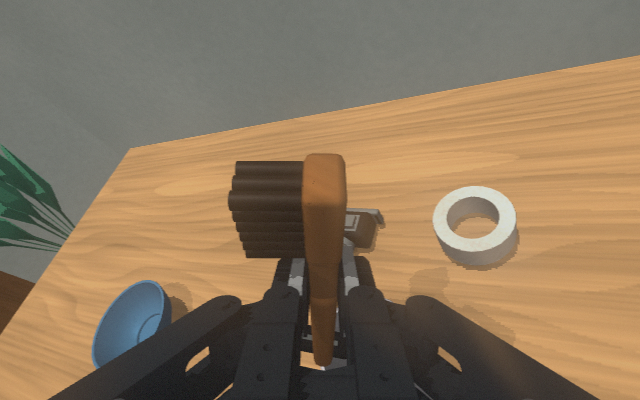

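Only the foot is over the mouth, at about (303,212) in the top view against a predicted (304,213). The brush is clear of the nut tool. Lowering slowly with contact stop.

```bash
python3 - <<'E'
from nut import *
p,u,a,w=bplace()
c=bot.servo_line(p+[0,0,.03],velocity=.07,contact_N=3); print(c,bot.current_ee_pos()-p,bot.current_force())
if not c:
    print(bot.servo_line(p+[0,0,-.008],velocity=.035,contact_N=3),bot.current_ee_pos()-p,bot.current_force())
print(bot.current_time_s())
for n in("top","scene"): cv2.imwrite(f"pics/m_{n}.png",imaging.snapshot(n)[:,:,::-1])
E
python3 - <<'E'
import cv2,numpy as np
a=cv2.imread("pics/m_top.png")[150:260,250:390];b=cv2.imread("pics/m_scene.png")[150:250,270:400]
cv2.imwrite("pics/m.png",np.hstack([cv2.resize(a,(400,316)),cv2.resize(b,(400,316))]))
E
```

```text
True [-0.0003 -0.0005  0.0788] [-0.4094 -2.0751 -1.2094]
42.45
```

View pics/m.png

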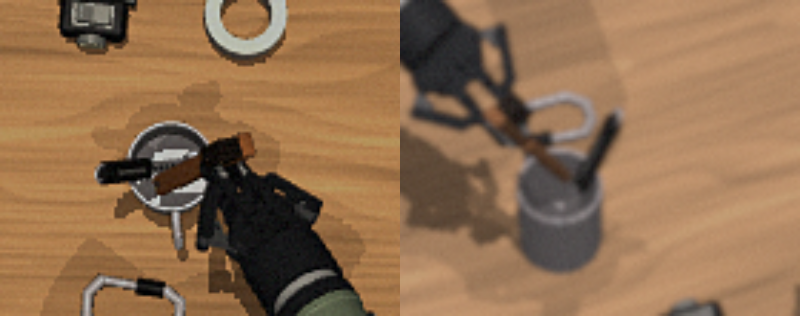

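The foot touched the nut tool's handle at z≈0.088, pushing with −2 N in y. I'll raise it, shift the foot 3 mm towards mug −x and turn the lean slightly, then retry.

```bash
python3 - <<'E'
from nut import *
p0,_=pose(); bot.servo_line(p0+[0,0,.035],velocity=.12)
p,u,a,w=bplace(th=np.radians(23.5),al=np.radians(20),foot=(-.0205,.014,.0095))
q=q_axes(np.cross(a,u),a)
print(planner.solve_ik(p,q))
bot.servo_line(p+[0,0,.112],q,velocity=.1)
c=bot.servo_line(p+[0,0,.03],velocity=.07,contact_N=3); print(c,bot.current_ee_pos()-p,bot.current_force())
if not c:
    print(bot.servo_line(p+[0,0,-.008],velocity=.035,contact_N=3),bot.current_ee_pos()-p,bot.current_force())
print(bot.current_time_s())
for n in("top","scene"): cv2.imwrite(f"pics/n_{n}.png",imaging.snapshot(n)[:,:,::-1])
E
python3 - <<'E'
import cv2,numpy as np
a=cv2.imread("pics/n_top.png")[150:260,250:390];b=cv2.imread("pics/n_scene.png")[150:250,270:400]
cv2.imwrite("pics/n.png",np.hstack([cv2.resize(a,(400,316)),cv2.resize(b,(400,316))]))
E
```

```text
[-0.5587  0.312   2.403   1.6974  0.8455 -0.555 ]
False [ 0.0001 -0.0001  0.0303] [0.3012 0.279  0.1655]
True [ 0.0004 -0.0001 -0.0027] [-0.1036 -1.5838  3.6412]
45.4333
```

View pics/n.png

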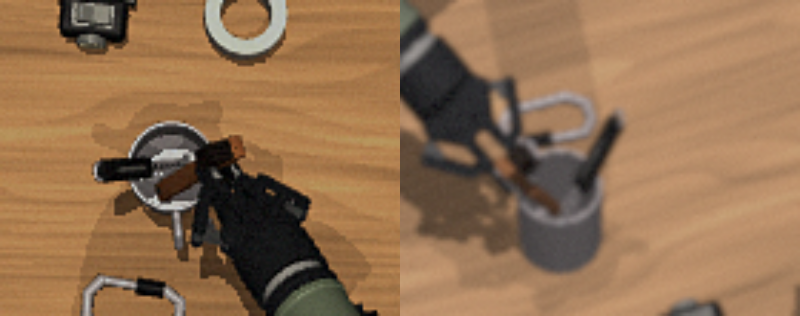

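```bash
python3 - <<'E'
from nut import *
_,u,a,w=bplace(th=np.radians(23.5),al=np.radians(20),foot=(-.0205,.014,.0095))
j=np.cross(w,u); j*= -np.sign(j[1]); print(j)
effector.grip(.42); bot.hold(.15)
p,q=pose(); wsnap("o0.png")
print(bot.servo_line(p+.008*j,velocity=.03),bot.current_force())
p,q=pose(); wsnap("o1.png")
for b in (0,.2,.4,.7):
    d=-a+b*u; d/=np.linalg.norm(d); print(b,d,[planner.solve_ik(p+s*d,q) is not None for s in (.03,.06,.09,.13)])
print(bot.current_time_s())
E
python3 -c "
import cv2,numpy as np
cv2.imwrite('pics/o.png',np.hstack([cv2.resize(cv2.imread('pics/o%d.png'%i),(400,250)) for i in (0,1)]))"
```

```text
[ 0.2399 -0.8881 -0.3921]
False [-0.4452 -0.2571  0.3597]
0 [-0.6992 -0.4383  0.5648] [True, True, True, True]
0.2 [-0.5912 -0.4541  0.6666] [True, True, True, True]
0.4 [-0.4965 -0.4594  0.7365] [True, True, True, True]
0.7 [-0.3822 -0.4577  0.8027] [True, True, True, True]
46.55
```

View pics/o.png

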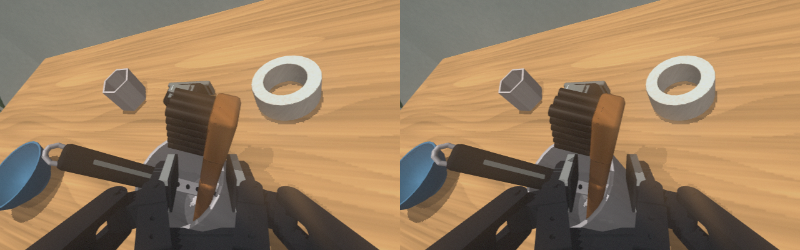

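Released, and the brush stands free between the fingers. I'll retreat straight along −a so the fingers slide clear of the bristles.

```bash
python3 - <<'E'
from nut import *
_,u,a,w=bplace(th=np.radians(23.5),al=np.radians(20),foot=(-.0205,.014,.0095))
p,q=pose()
print(bot.servo_line(p-.13*a,velocity=.12,contact_N=6),bot.current_force(),bot.current_q(),bot.current_time_s())
wsnap("p_w.png")
for n in("top","scene"): cv2.imwrite(f"pics/p_{n}.png",imaging.snapshot(n)[:,:,::-1])
for l in ("brush_foot","brush_head","nut_tool_tip","nut_tool_end"):
    for n in ("top","scene"): print(l,n,[(x['centre'],round(x['conf'],2)) for x in spotter.pinpoint(n,l)[:2]])
E
python3 - <<'E'
import cv2,numpy as np
a=cv2.imread("pics/p_top.png")[160:260,260:370];b=cv2.imread("pics/p_scene.png")[140:250,270:400]
cv2.imwrite("pics/p.png",np.hstack([cv2.resize(a,(396,360)),cv2.resize(b,(400,360))]))
E
```

```text
False [ 0.3782 -0.0765 -0.0129] [-0.8976  0.1203  2.3719  1.254   1.0405 -0.3023] 47.7833
brush_foot top [([303.4, 214.4], 0.88)]
brush_foot scene [([322.4, 228.9], 0.71), ([332.4, 204.1], 0.61)]
brush_head top [([335.7, 197.1], 0.65), ([439.2, 205.5], 0.61)]
brush_head scene [([297.9, 205.6], 0.71)]
nut_tool_tip top [([315.2, 206.6], 0.65)]
nut_tool_tip scene [([318.1, 229.4], 0.47)]
nut_tool_end top [([302.3, 216.1], 0.64), ([280.7, 204.5], 0.47)]
nut_tool_end scene [([341.5, 183.1], 0.46)]
```

View pics/p.png

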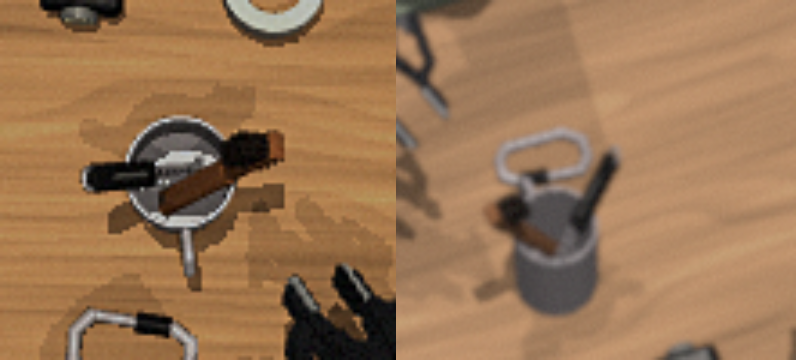

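View pics/p_w.png

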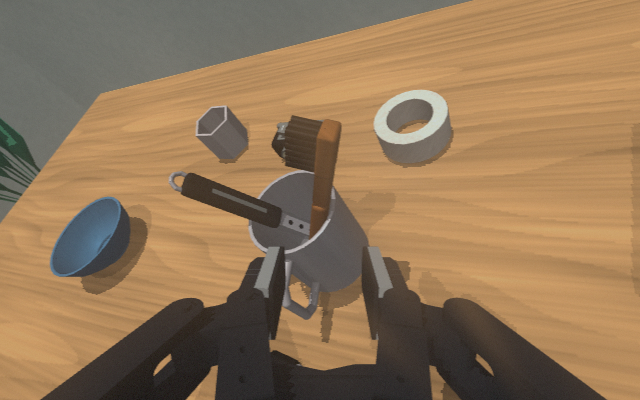

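```bash
python3 - <<'E'
from nut import *
T=cam("top");S=cam("scene")
print("brush head",RM.inv().apply(atz(T,(336.5,200.5),.19)-MUG),"nut end",RM.inv().apply(atz(T,(283.5,209.3),.17)-MUG))
hd=tri(T,(336.8,200),S,(270+490/400*130*1.0/1.0*0+ (490-396)/400*130,140+212/360*110)); ne=tri(T,(283.5,209.3),S,(270+(614-396)/400*130,140+150/360*110))
print(hd,ne,RM.inv().apply(hd[0]-MUG),RM.inv().apply(ne[0]-MUG))
# lamp: predict
imaging.snapshot("top")
b=spotter.pinpoint("top","rocker_press"); print([(x['centre'],x['conf'],atz(T,x['centre'],.046)) for x in b])
print(planner.solve_ik([.62,.10,.25],q_down(-np.pi/2)),planner.solve_ik([.62,.10,.25],q_down(np.pi/2)))
E
```

```text
brush head [ 0.0077 -0.0739  0.19  ] nut end [-0.0019  0.073   0.17  ]
(array([ 0.5212, -0.0625,  0.1852]), np.float64(0.0020840239533740563)) (array([0.4925, 0.0823, 0.1756]), np.float64(0.00021576261620822294)) [ 0.0098 -0.0743  0.1852] [-0.0022  0.0729  0.1756]
[([279.2, 152.6], 0.55, array([0.6749, 0.1062, 0.046 ]))]
[ 0.1416  0.4383  1.5189 -0.      1.1845  1.7124] [ 0.1416  0.4383  1.5189 -0.      1.1845 -1.4292]
```

Both tools stand as required. In the mug frame, the nut end is at y=+73 mm, x=−2, z=176, and the brush head is at y=−74 mm, x=+10, z=185. Now the lamp.

```bash
python3 - <<'E'
from nut import *
q=np.array(bot.current_q()); q[1]=-.25;q[2]=2.1; bot.set_joints(q); print(bot.current_ee_pos())
effector.grip(0.0,30)
bot.set_joints([-.3,.05,1.6,.0,1.49,1.2]); print(bot.current_ee_pos(),bot.current_time_s())
bot.move_ptp([.655,.105,.26],q_down(np.radians(-95))); print(bot.current_time_s())
im,C=wsnap("r0.png")
for l,z in (("headlamp",0),("rocker_press",.0465)):
    b=spotter.pinpoint("wrist",l); print(l,[(x['centre'],round(x['conf'],2),atz(C,x['centre'],z)) for x in b[:2]])
E
```

```text
[ 0.3836 -0.14    0.475 ]
[ 0.4269 -0.1201  0.4274] 51.1833
52.5417
headlamp [([328.2, 164.1], 0.82, array([0.6631, 0.0974, 0.    ])), ([419.0, 300.1], 0.28, array([0.4974, 0.0078, 0.    ]))]
rocker_press [([313.1, 173.1], 0.75, array([0.6658, 0.111 , 0.0465])), ([73.7, 338.6], 0.51, array([0.5158, 0.3707, 0.0465]))]
```

View pics/r0.png

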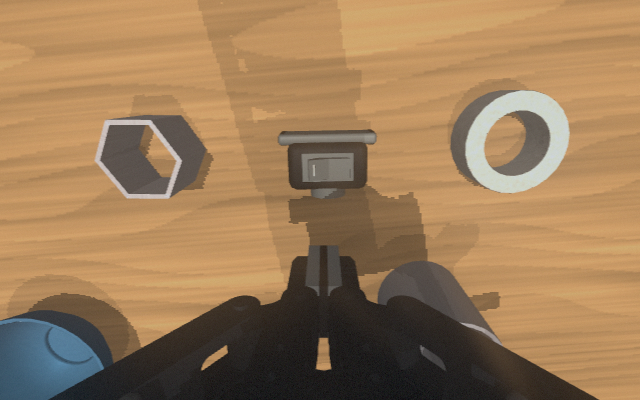

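```bash
python3 - <<'E'
from nut import *
C=cam("wrist",pose())
for P,z in (((328,168.5),.0415),((310,168.5),.0465),((303,168),.048),((352,168),.038)): print(P,atz(C,P,z))
im=cv2.imread("pics/r0.png"); cv2.imwrite("pics/r0z.png",cv2.resize(im[120:205,270:390],None,fx=6,fy=6,interpolation=cv2.INTER_CUBIC))
E
```

```text
(328, 168.5) [0.6676 0.0978 0.0415]
(310, 168.5) [0.6701 0.1133 0.0465]
(303, 168) [0.6714 0.1191 0.048 ]
(352, 168) [0.6654 0.0765 0.038 ]
```

View pics/r0z.png

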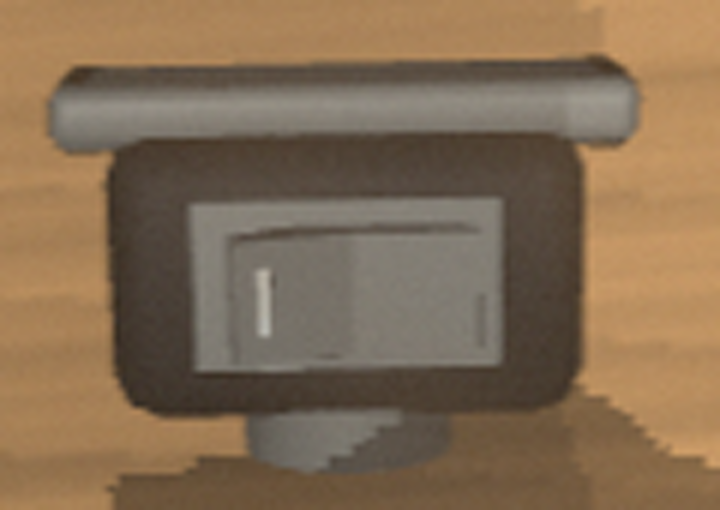

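The rocker pivot crease is at pixel column 329. The raised half, with the white mark, is centred at (313,170), which gives (0.667, 0.111) in the world and agrees with the spotter. Pressing.

```bash
python3 - <<'E'
from nut import *
x,y=.667,.111
bot.servo_line([x,y,.14],velocity=.15)
c=bot.servo_line([x,y,.1150],velocity=.03,contact_N=14); print(c,bot.current_ee_pos(),bot.current_force())
bot.hold(.15)
bot.servo_line([x,y,.16],velocity=.1); bot.servo_line([.655,.105,.26],velocity=.25)
im,C=wsnap("s0.png"); print(bot.current_time_s())
cv2.imwrite("pics/s0z.png",cv2.resize(im[120:205,270:390,::-1],None,fx=6,fy=6,interpolation=cv2.INTER_CUBIC))
E
```

```text
False [0.6671 0.1115 0.1161] [-1.8005  2.1621  6.8811]
55.9833
```

View pics/s0z.png

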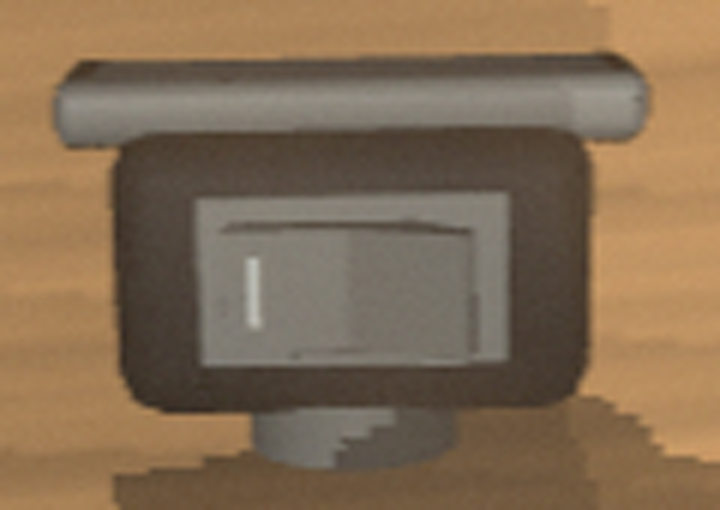

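The rocker has tipped: the shading is mirrored and the right half is now raised. One last look at everything before handing in.

```bash
python3 - <<'E'
from nut import *
t=imaging.snapshot("top");s=imaging.snapshot("scene")
cv2.imwrite("pics/z.png",np.hstack([cv2.resize(t[120:280,130:510,::-1],(500,210)),cv2.resize(s[150:300,150:460,::-1],(300,210))]))
E
```

```text
(no output)
```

View pics/z.png

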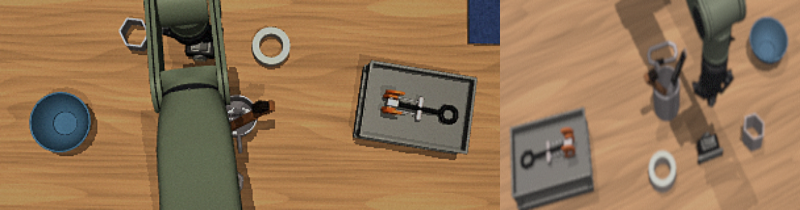

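The mug is standing with the brush on the right and the nut tool on the left, the cam is in the upper tray, and the bowl and other gear are in place.

```bash
python3 - <<'E'
from h import *
bot.sign_off(); print(bot.current_time_s())
E
```

```text
the job is handed in; nothing more can be done
the job is handed in; nothing more can be done
```

The bench is cleared and the job was handed in at about 56 s of the 72 s allowed. No verdict was reported.

- **Cam:** it lies flat inside the upper tray, confirmed in the top and scene pictures.
- **Nut tool:** it was lowered until it touched the mug floor, then released. It leans left with its end at about x −2, y +73, z 176 mm in the mug's frame.
- **Brush:** on the first try its foot touched the nut tool's handle, with about 2 N sideways. I raised it, shifted it and lowered it to the floor on the second try. It leans right with its head at about x +10, y −74, z 185 mm.
- **Mug:** it is standing with its handle clear. In the last close check, before the lamp, the rim was within about 2–3 mm of where it started.
- **Headlamp:** I pressed the raised half until the fingertip was at about 43 mm, roughly level with the fully-off face. The wrist picture shows the rocker tipped the other way. I had no reading of its angle, so "off" rests on that picture and the press depth.
- **Bowl and other gear:** they look undisturbed in the last pictures. I compared them by eye and did not measure them again; the arm hid part of the last top view.

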